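Repack the returned sensor-kit parts into their foam cut-outs

ROBOT

A 7-joint arm with a two-finger parallel gripper is mounted at the origin on the work surface. World frame = base frame: x ahead of the robot, y to its left, z up, the work surface at z = 0. Lengths are in m, angles in rad, forces in N, time in s.
With the tool pointing down it reaches from about 0.4 to 0.85 m from the base axis. Payload 4.5 kg.
Tool frame: the origin (TCP) lies on the centre line of the jaws, within the pads' length; the fingertips stand 14 mm ahead of it and the grasp point (between the pads) lies 5 mm behind it; y points along the fingers, z is the direction in which the jaws open and shut, and the axes are right-handed (so a half turn about y gives the same grasp; the last joint's range is limited). The gripper opens to 88 mm and grips with 3 to 60 N. Pads are 18 mm wide; open, the fingers measure 123 mm over their backs; the gripper's body (75 mm by 187 mm) begins 45 mm behind the grasp point.
Start: joints at [1.26, 0.689, -0.195, 1.565, 0.157, 0.902, -0.215], TCP at [0.211, -0.588, 0.253] pointing down, gripper open.
Joint ranges: [-3.01, 3.01], [-0.46, 2.08], [-1.47, 1.51], [0.13, 2.56], [-1, 4.14], [0.04, 2.09], [-2.66, 2.66]. Speed limits (rad/s): [2.57, 2.57, 3.14, 3.14, 3.14, 3.14, 3.14].

INTERFACE

Orientations are given as a unit quaternion [x, y, z, w].
In Python, from plant import get_state, imaging, job gives the robot as it stands.
- The arm moves only by the tool send_rows, never from a script. Its argument "motion" is a list that holds one entry, the list of rows, each a list of 7 numbers: the turn, a rotation vector about the tool's x, y, z scaled (see below), then the shift along the tool's x, y, z scaled (see below), then the gripper's target within -1 to 1 (shut at 1, half-way at 0, fully open at -1). In form: [[[rx, ry, rz, tx, ty, tz, gripper], ...]]. A call has exactly 5 rows; each row shifts and turns the commanded pose from where the row before left it, along the tool's axes as they then stand; what a row does not reach is not made up. The controller multiplies each number of a shift by 0.02 m and each number of a turn by 0.08 rad. A row lasts 1/12 s, in which the tool goes at most 41.7 mm and 7.16 degrees, less where a joint would pass 70% of its speed; a pose out of reach is approached as far as the arm can. A call with a number of a shift or a turn outside -1 to 1 is refused whole. A call with a gripper value outside its range is refused whole. The fingers move at their own pace and stop on an object; "force" is the grip in N (left out, the last holds). Time passes only in rows, so rows that do not move let the fingers close, or fill a call up. It gives the time, the measured TCP pose, the force and the opening at its end, in the units of the state.
- get_state(): the state, without advancing time (a new reading comes with each control period).
- imaging.snapshot(name): name is "scene" or "top"; returns a dict with "img" (384x512x3 uint8, red, green, blue), "camera_matrix" (3x3 intrinsics, pixels), "dist_coeffs" ([k1, k2, p1, p2, k3] as OpenCV has them; the pictures are not rectified), "R" (3x3) and "t" (3): a world point X has camera coordinates R X + t. Camera axes: x right, y down, z forward; pixel columns grow to the right and rows downward; lengths in m; the calibration is good to about 2 mm. A picture is of the moment at which its call begins. There is no depth.
- job.finish_job(): hands the job in, once; it reports no verdict.
The state is a dict: "clock": time; "q": joint angles; "qd": joint speeds; "joint_torque": joint torques, N m; "tool_pos": TCP position; "eef_rot": TCP orientation; "contact_force": force on the tool from outside, world axes, zero at the start; "moment": the same for the moment, N m; "opening": opening from 0.0 (shut) to 1.0 (fully open).
Only numpy, scipy, OpenCV 4.12 (cv2) and the standard library are available. Lean on these libraries where they do the work, as an engineer would, in place of code of your own. Each camera call takes 0.05 s, during which the arm holds its last target.

TASK

Repack the kit tray: put the blue temperature probe housing, the bronze ball caster and the two white nylon spacers each into the foam cut-out that has its shape and size, sitting flat on the bottom of the cut-out, the caster ball up and the spacers on end. Set the parts down, do not drop them, and leave the smoky acrylic shield and the gear motor that is already in the tray where they are.

Things in the scene. Friction and masses are not known exactly. Their poses are not given: they have to be found in the camera images.
- probe: Blue plastic temperature probe housing lying on the mat: box 46 x 32 x 26 mm high, from one end a nose 14 mm thick, 12 mm long, then an 8 mm steel tip 14 mm long; 72 mm over all, 50 g. Origin: underside, middle of the 72 mm (box at x = -36..+10 mm, its middle at x = -13 mm; nose and tip at x = +10..+36 mm, axis 12 mm up). x points along the nose, z up.
- caster: Bronze ball caster standing ball up: oval two-ear flange 56 x 30 x 4 mm, on it a round cup 28 mm in diameter up to 20 mm high (chamfered to 23 mm), a steel ball on top; 28 mm high, 120 g. Origin: centre of the underside. x runs from ear to ear, z up.
- spacer_slim: Slim white nylon spacer (a tube) standing on end: 20 mm outside diameter, 9 mm bore, 32 mm high, 12 g. Origin: centre of the underside, z along its axis, up.
- spacer_wide: Wide white nylon spacer (a tube) standing on end: 34 mm outside diameter, 13 mm bore, 24 mm high, 25 g. Origin: centre of the underside, z along its axis, up.
- insert_probe: Foam insert of the kit tray (95 x 95 x 20 mm, fixed). Origin: centre of its underside, z up; cut-out floor 12 mm, foam top 20 mm above the origin. Charcoal top, pale bottom. T-shaped cut-out for the probe housing: 58 x 44 mm (x = -42..+16 mm), narrowing to a slot 20 mm wide for the nose (x = +16..+42 mm). Housing in place: x axes alike, origin over origin, 6 mm play.
- insert_caster: Foam insert of the kit tray (95 x 95 x 20 mm, fixed). Origin: centre of its underside, z up; cut-out floor 12 mm, foam top 20 mm above the origin. Cut-out for the ball caster: centred, 68 mm along x by 44 mm along y, its corners cut off at 45 degrees (a long octagon). The caster's ears lie along x, either way round.
- insert_slim: Foam insert of the kit tray (95 x 95 x 20 mm, fixed). Origin: centre of its underside, z up; cut-out floor 12 mm, foam top 20 mm above the origin. Cut-out for the slim spacer: round, centred, 32 mm in diameter (the smaller round one).
- insert_wide: Foam insert of the kit tray (95 x 95 x 20 mm, fixed). Origin: centre of its underside, z up; cut-out floor 12 mm, foam top 20 mm above the origin. Cut-out for the wide spacer: round, centred, 46 mm in diameter (the larger round one).
- shield: Smoky see-through acrylic sensor shield standing on the mat among the parts: an upturned U 60 x 44 x 30 mm high, 35 g. Not to be moved. Origin: centre of its footprint, on the mat.
- gearmotor: Small gear motor (brass gearbox, steel can; 64 x 22 x 22 mm, 90 g) that already lies in its own rectangular cut-out in the kit tray; the tray's sixth insert holds a black battery holder. Not to be moved. Origin: underside, near its middle.
Things that resemble listed ones, but are neither listed nor needed, are in the scene too. What is shaped like the insert_wide but green is not meant. Of the things that look like the caster, the smaller one is meant.

How it is judged:
By the outcome, as a careful person would: the job done as asked, in the order asked, and still so for the second after the job is handed in, with the robot touching nothing.
It also fails if it takes over 106 s, if anything falls off the work surface, if the arm or the gripper's body presses on something with over 40 N, if the wrist force passes 120 N, or if a joint passes its speed limit or range.

## Working session

There is one attempt and no reset: what is moved stays moved. The work goes in short steps, Python scripts to look and compute and a tool call to move; the robot and the scene stay as the last step left them, time stands still between calls to the robot, and variables do not carry over. Pictures are saved under pics/ and viewed, and the job is handed in when it is done.

Besides the shell and the picture viewer there is one more tool, called after "Emit:" as a command line: name --argument value ..., lists and objects as JSON in quotes. send_rows: Moves the arm, as the interface text tells. Its arguments: {"type":"object","properties":{"motion":{"type":"array"},"force":{"type":"number"}},"required":["motion"]}

```bash
ls; mkdir -p pics; python3 - <<'E'
from plant import get_state, imaging
import cv2
print(get_state())
for n in ("scene","top"):
    s=imaging.snapshot(n)
    cv2.imwrite(f"pics/{n}0.png",s["img"][:,:,::-1])
    print(n,s["camera_matrix"],s["dist_coeffs"],s["R"],s["t"])
    import pickle; pickle.dump(s,open(f"{n}0.pkl","wb"))
E
```

```text
pics
{'clock': 0.0, 'q': array([ 1.25976292,  0.68997317, -0.19453692,  1.56635279,  0.15730942,
        0.90249071, -0.2150979 ]), 'qd': array([-0.00029604,  0.0010523 , -0.00087845,  0.00137964,  0.00059572,
        0.00072407, -0.00047328]), 'joint_torque': array([ 1.48960758e-04, -5.27554214e+01, -1.26659296e+00, -1.53430545e+01,
       -5.25171706e-02,  6.45063061e-03,  1.77581001e-04]), 'tool_pos': array([ 0.2110333 , -0.58764614,  0.251915  ]), 'eef_rot': array([-0.12150723,  0.69724363, -0.69598735,  0.12119782]), 'contact_force': array([-0.44576674,  0.06835516,  1.19229319]), 'moment': array([-0.02783528,  0.02004068,  0.00091728]), 'opening': 1.002724365555722}
scene [[372.73444137   0.         249.64258126]
 [  0.         372.73444137 184.79871044]
 [  0.           0.           1.        ]] [-0.06645562  0.          0.          0.          0.        ] [[ 0.69765344  0.71643492 -0.0008293 ]
 [ 0.48268768 -0.47088868 -0.73842836]
 [-0.52942637  0.51476679 -0.67433142]] [-0.26632739 -0.15597958  1.25204592]
top [[445.89736609   0.         255.08841421]
 [  0.         445.89736609 195.7227658 ]
 [  0.           0.           1.        ]] [-0.07419605  0.          0.          0.          0.        ] [[ 0.01659244 -0.99971528  0.01714802]
 [-0.99401405 -0.01834521 -0.10770106]
 [ 0.10798498 -0.01525835 -0.99403543]] [-0.03192145  0.38903552  1.15849481]
```

View pics/scene0.png

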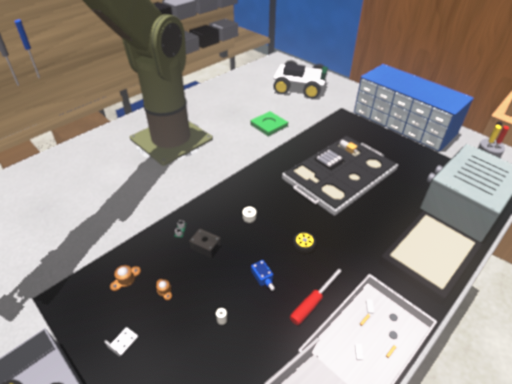

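View pics/top0.png

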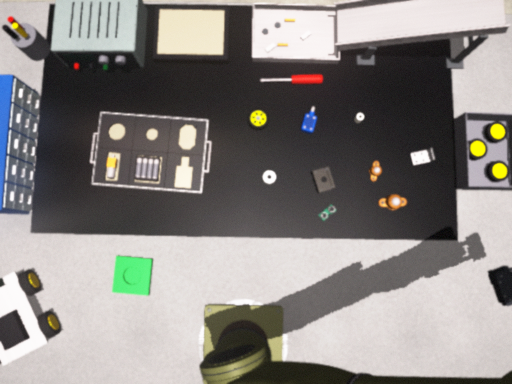

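```bash
cat > h.py <<'E'
import numpy as np, cv2, pickle
from scipy.spatial.transform import Rotation as Rn
def ray(s,px):
    p=cv2.undistortPoints(np.array(px,float).reshape(-1,1,2),s["camera_matrix"],s["dist_coeffs"]).reshape(-1,2)
    d=np.c_[p,np.ones(len(p))]@s["R"]; o=-s["R"].T@s["t"]
    return o,d
def onplane(s,px,z):
    o,d=ray(s,px); k=(z-o[2])/d[:,2]; return o+d*k[:,None]
def proj(s,X):
    return cv2.projectPoints(np.array(X,float).reshape(-1,1,3),cv2.Rodrigues(s["R"])[0],s["t"],s["camera_matrix"],s["dist_coeffs"])[0].reshape(-1,2)
def two(s1,p1,s2,p2):
    o1,d1=ray(s1,p1);o2,d2=ray(s2,p2);d1=d1[0]/np.linalg.norm(d1[0]);d2=d2[0]/np.linalg.norm(d2[0])
    A=np.c_[d1,-d2];k=np.linalg.lstsq(A,o2-o1,rcond=None)[0]
    a=o1+k[0]*d1;b=o2+k[1]*d2
    return (a+b)/2,np.linalg.norm(a-b)
E
python3 - <<'E'
import pickle,cv2,numpy as np
from h import *
t=pickle.load(open("top0.pkl","rb"));s=pickle.load(open("scene0.pkl","rb"))
def crop(i,x0,y0,x1,y1,f,n): cv2.imwrite(n,cv2.resize(i["img"][y0:y1,x0:x1,::-1],None,fx=f,fy=f,interpolation=cv2.INTER_CUBIC))
crop(t,85,105,220,200,5,"pics/t_tray.png")
crop(t,240,95,440,225,4,"pics/t_parts.png")
crop(s,90,190,320,360,3,"pics/s_parts.png")
for n,p in dict(wide=(117,131),slim=(152,134),cast=(187,136),motor=(112,166),probe=(184,172),c1=(393,202),c2=(375,170),pr=(309,120),sw=(269,177),ss=(360,117),sh=(322,179)).items():
    print(n,onplane(t,p,0.02)[0].round(3))
E
```

```text
wide [0.559 0.351 0.02 ]
slim [0.552 0.255 0.02 ]
cast [0.548 0.161 0.02 ]
motor [0.463 0.359 0.02 ]
probe [0.45  0.165 0.02 ]
c1 [ 0.38  -0.395  0.02 ]
c2 [ 0.465 -0.347  0.02 ]
pr [ 0.599 -0.168  0.02 ]
sw [ 0.44  -0.061  0.02 ]
ss [ 0.611 -0.308  0.02 ]
sh [ 0.438 -0.203  0.02 ]
```

View pics/t_tray.png

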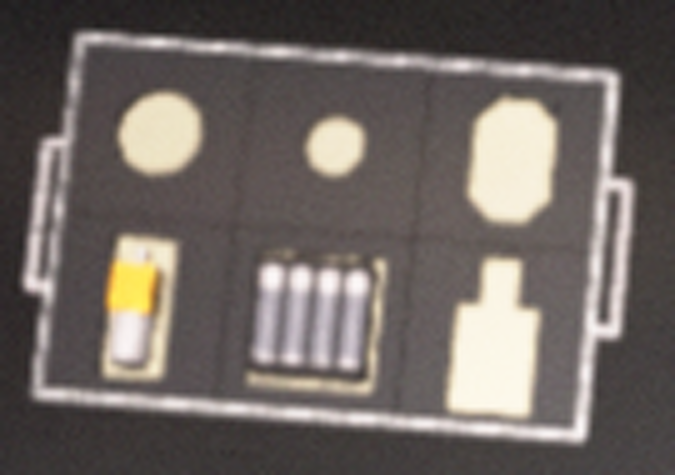

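View pics/t_parts.png

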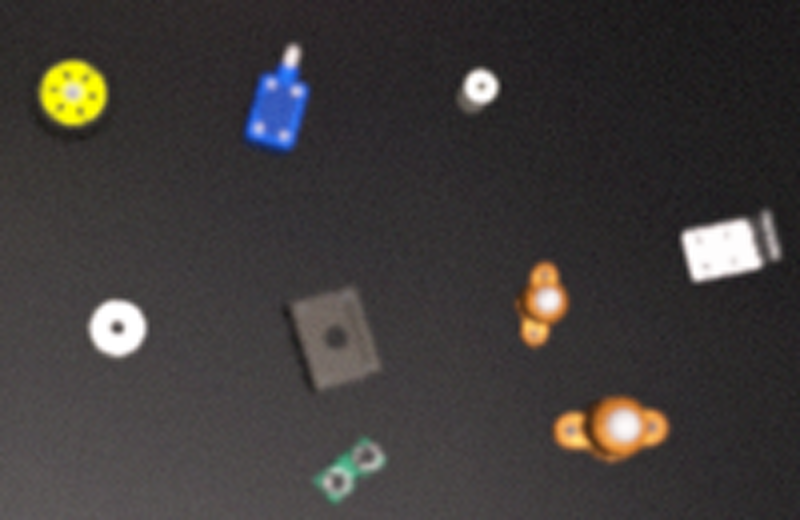

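View pics/s_parts.png

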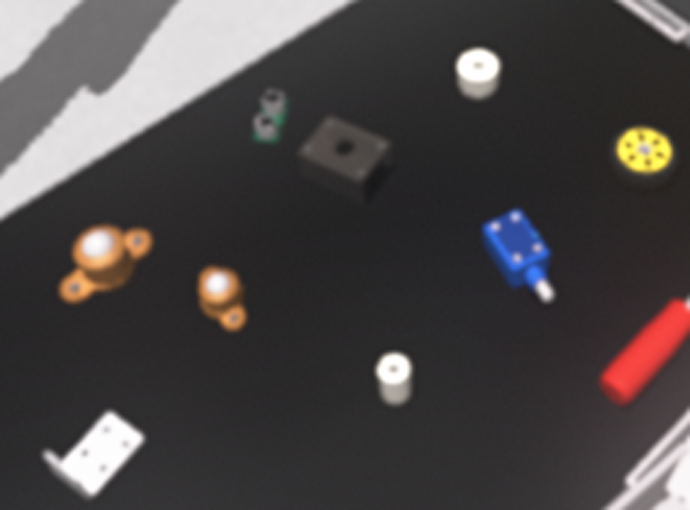

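```bash
python3 - <<'E'
import pickle,cv2,numpy as np
from h import *
t=pickle.load(open("top0.pkl","rb"));s=pickle.load(open("scene0.pkl","rb"))
for i in (t,s): print("cam",(-i["R"].T@i["t"]).round(3))
R=Rn.from_quat([-0.12150723,  0.69724363, -0.69598735,  0.12119782]).as_matrix(); print(R.round(3))
def comps(i,mask,box,amin=8):
    x0,y0,x1,y1=box; m=np.zeros(mask.shape,np.uint8); m[y0:y1,x0:x1]=mask[y0:y1,x0:x1]
    n,l,st,c=cv2.connectedComponentsWithStats(m)
    return [(st[k],c[k].round(2),(l==k).astype(np.uint8)) for k in range(1,n) if st[k][4]>=amin]
for nm,i,bt,bp in (("top",t,(90,108,215,195),(240,100,440,225)),("scene",s,(275,130,405,215),(90,190,320,360))):
    h=cv2.cvtColor(i["img"],cv2.COLOR_RGB2HSV); v=i["img"].astype(int)
    pale=((v.min(2)>120)&(v[...,0]-v[...,2]>15)&(h[...,1]<110)).astype(np.uint8)
    print(nm,"pale");
    for st,c,_ in comps(i,pale,bt,15): print(st,c)
    print("white")
    for st,c,_ in comps(i,((v.min(2)>140)).astype(np.uint8),bp,6): print(st,c)
    print("blue")
    for st,c,m in comps(i,((v[...,2]-v[...,0]>60)).astype(np.uint8),bp): print(st,c)
    print("bronze")
    for st,c,m in comps(i,((v[...,0]-v[...,2]>50)&(v[...,0]-v[...,1]>30)).astype(np.uint8),bp): print(st,c)
E
```

```text
cam [ 0.262 -0.007  1.194]
cam [ 0.924 -0.527  0.729]
[[-0.941 -0.001  0.338]
 [-0.338  0.002 -0.941]
 [ 0.    -1.    -0.002]]
top pale
[109 124  16  16 214] [116.67 131.37]
[178 124  19  26 387] [187.13 136.88]
[146 128  12  12 112] [151.7  133.82]
[106 152  15  29 203] [113.52 166.23]
[135 157  28  27 105] [153.19 175.26]
[174 156  19  33 487] [183.51 174.09]
white
[311 107   4   5  17] [312.41 108.94]
[356 112   8   9  55] [359.62 116.31]
[256 116   4   4  12] [257.5 117.5]
[431 149   3  10  13] [432.08 153.62]
[411 150  20  15 225] [419.86 157.09]
[374 167   6   6  32] [376.5 169.5]
[262 170  15  14 151] [268.96 176.48]
[392 197   8   9  56] [395.5 201. ]
[330 208   6   4  10] [333.  210.1]
[323 212   5   6  14] [325.5  214.21]
[321 214   2   4   7] [321.57 215.29]
blue
[301 111  16  22 252] [308.8  122.01]
bronze
[369 160  13  22 164] [374.69 170.76]
[378 194  29  17 286] [392.05 201.97]
scene pale
[353 149   7   7  31] [355.71 152.42]
[366 160  15   8  96] [373.28 163.35]
[294 166  25  17 209] [305.78 173.6 ]
[349 174  11   6  53] [353.81 176.68]
[322 185  23  15 212] [332.75 191.78]
white
[ 90 190  28  27 407] [ 98.9  199.14]
[  90  190  117   73 2502] [141.95 217.58]
[297 190  23  14 139] [309.55 195.6 ]
[242 206  15  16 168] [248.82 212.96]
[303 238   4   3  12] [304.5 239. ]
[117 267  11  10  83] [122.12 271.29]
[159 281   7   8  48] [162.   284.25]
[269 283   5   7  23] [270.96 286.22]
[216 308  11  16 131] [220.91 314.69]
[105 327  33  28 438] [122.45 340.73]
[292 327  28  33 424] [310.23 347.06]
blue
[251 260  22  26 362] [262.04 272.47]
bronze
[110 265  31  26 388] [123.77 276.97]
[156 279  16  21 202] [163.7  289.46]
[290 289  30  36 519] [305.16 307.16]
```

```bash
python3 - <<'E'
import pickle,cv2,numpy as np
from h import *
t=pickle.load(open("top0.pkl","rb"));s=pickle.load(open("scene0.pkl","rb"))
for n,a,b in (("wide",(116.67,131.37),(373.28,163.35)),("slim",(151.7,133.82),(353.81,176.68)),("cast",(187.13,136.88),(332.75,191.78)),("probe",(183.51,174.09),(305.78,173.6)),
 ("ball",(376.5,169.5),(162.0,284.25)),("tip",(312.41,108.94),(270.96,286.22))):
    P,e=two(t,a,s,b); print(n,P.round(4),round(e,4), onplane(t,a,.016)[0].round(4))
# spacers tops
print("wide",onplane(t,(268.96,176.48),.024),"slim",onplane(t,(359.62,116.31),.032))
# blue
def edges(i,m): 
    c,_=cv2.findContours(m,cv2.RETR_EXTERNAL,cv2.CHAIN_APPROX_NONE); return max(c,key=cv2.contourArea)
v=t["img"].astype(int)
m=((v[...,2]-v[...,0]>60)).astype(np.uint8); m[:100]=0;m[225:]=0;m[:,:240]=0;m[:,440:]=0
ys,xs=np.nonzero(m);P=onplane(t,np.c_[xs,ys],.02)[:,:2]
c=P.mean(0);w,V=np.linalg.eigh(np.cov((P-c).T));print("blue",c,w**.5,V[:,1])
tipP=onplane(t,(312.41,108.94),.012)[0];print("tip",tipP)
# erode nose: opening
mo=cv2.morphologyEx(m,cv2.MORPH_OPEN,np.ones((7,7),np.uint8));cn=edges(t,mo)
r=cv2.minAreaRect(cn);bp=cv2.boxPoints(r);print(onplane(t,bp,.026).round(4),"c",onplane(t,[r[0]],.026))
# tray rect from pale contours
h=v
pale=((v.min(2)>120)&(v[...,0]-v[...,2]>15)).astype(np.uint8)
for nm,(x0,y0,x1,y1) in dict(wide=(105,120,130,152),slim=(142,124,162,146),cast=(174,120,201,154),probe=(170,153,197,192)).items():
    mm=np.zeros_like(pale);mm[y0:y1,x0:x1]=pale[y0:y1,x0:x1]
    cc=edges(t,mm);P=onplane(t,cc.reshape(-1,2),.016)
    r=cv2.minAreaRect((P[:,:2]*1000).astype(np.float32)); print(nm,r)
# ear blobs
m=((v[...,0]-v[...,2]>50)&(v[...,0]-v[...,1]>30)).astype(np.uint8);m[190:]=0;m[:155]=0;m[:,:360]=0;m[:,390:]=0
ys,xs=np.nonzero(m);P=onplane(t,np.c_[xs,ys],.004)[:,:2]
k=np.argsort(P[:,0]);print("low",P[k[:12]].mean(0),"high",P[k[-12:]].mean(0))
E
python3 - <<'E'
import pickle,cv2
t=pickle.load(open("top0.pkl","rb"));s=pickle.load(open("scene0.pkl","rb"))
import numpy as np
a=cv2.resize(t["img"][155:187,360:392,::-1],None,fx=12,fy=12,interpolation=cv2.INTER_CUBIC)
b=cv2.resize(s["img"][272:304,146:178,::-1],None,fx=12,fy=12,interpolation=cv2.INTER_CUBIC)
cv2.imwrite("pics/cast.png",np.hstack([a,b]))
E
```

```text
wide [0.5586 0.3527 0.0173] 0.0008 [0.5586 0.3528 0.016 ]
slim [0.5527 0.2565 0.0184] 0.0002 [0.5532 0.257  0.016 ]
cast [0.5467 0.1612 0.0169] 0.0016 [0.5464 0.1608 0.016 ]
probe [0.445  0.1672 0.0173] 0.0014 [0.4447 0.1669 0.016 ]
ball [ 0.4664 -0.3505  0.022 ] 0.0 [ 0.4675 -0.3522  0.016 ]
tip [ 0.6323 -0.1783  0.0133] 0.0002 [ 0.6315 -0.1779  0.016 ]
wide [[ 0.44128448 -0.06102229  0.024     ]] slim [[ 0.60941364 -0.30383075  0.032     ]]
blue [ 0.59340929 -0.1674299 ] [0.01006616 0.01598468] [-0.96932232  0.24579307]
tip [ 0.63275115 -0.17843588  0.012     ]
[[ 0.6164 -0.1508  0.026 ]
 [ 0.6172 -0.1834  0.026 ]
 [ 0.5783 -0.1834  0.026 ]
 [ 0.5775 -0.1509  0.026 ]] c [[ 0.5972738  -0.16713555  0.026     ]]
wide ((558.2438354492188, 353.2033996582031), (41.667579650878906, 41.507869720458984), 0.8354214429855347)
slim ((553.9833984375, 257.5940856933594), (30.619888305664062, 29.8531494140625), 2.566408395767212)
cast ((546.9658203125, 160.90444946289062), (46.502784729003906, 69.34152221679688), 86.32240295410156)
probe ((450.4876708984375, 168.10855102539062), (86.53428649902344, 48.0501823425293), 1.050277590751648)
low [ 0.44036812 -0.34493433] high [ 0.49243072 -0.3556379 ]
```

View pics/cast.png

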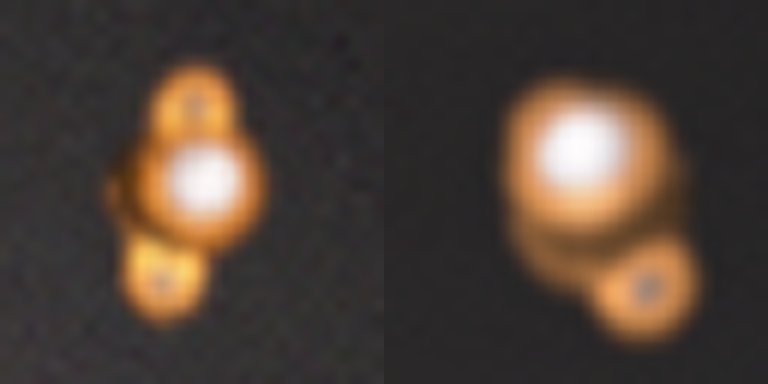

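```bash
python3 - <<'E'
import pickle,cv2,numpy as np
from h import *
t=pickle.load(open("top0.pkl","rb"));s=pickle.load(open("scene0.pkl","rb"))
f=lambda p,k,o:[((a+.5)/k-.5+o[0],(b+.5)/k-.5+o[1]) for a,b in p]
P=onplane(t,f([(195,105),(162,280)],12,(360,155)),.004);print("ears",P, P.mean(0),np.linalg.norm(P[0]-P[1]),np.degrees(np.arctan2(*(P[0]-P[1])[[1,0]])))
h=onplane(t,f([(270,85),(298,91),(258,128),(285,135)],4,(240,95)),.026)
print("screws",h,h.mean(0)); d=(h[0]+h[1]-h[2]-h[3]);print(np.degrees(np.arctan2(d[1],d[0])), np.linalg.norm(h[0]-h[2]),np.linalg.norm(h[0]-h[1]))
d=onplane(t,(312.41,108.94),.012)[0]-h.mean(0);print(d[:2],np.hypot(*d[:2]),np.degrees(np.arctan2(d[1],d[0])))
crop=t["img"][100:140,290:330,::-1];a=cv2.resize(crop,None,fx=10,fy=10,interpolation=cv2.INTER_CUBIC)
crop=s["img"][252:292,242:282,::-1];b=cv2.resize(crop,None,fx=10,fy=10,interpolation=cv2.INTER_CUBIC)
cv2.imwrite("pics/probe.png",np.hstack([a,b]))
E
```

```text
ears [[ 0.48672274 -0.35404032  0.004     ]
 [ 0.44623236 -0.34581939  0.004     ]] [ 0.46647755 -0.34992985  0.004     ] 0.041316515693593105 -11.477002856698983
screws [[ 0.6086254  -0.16204266  0.026     ]
 [ 0.60492239 -0.18104388  0.026     ]
 [ 0.57858966 -0.15396493  0.026     ]
 [ 0.57418821 -0.17222153  0.026     ]] [ 0.59158142 -0.16731825  0.026     ]
-15.541216550245219 0.03110297375218132 0.019358682248465077
[ 0.04116973 -0.01111763] 0.04264444537149605 -15.111915597136457
```

View pics/probe.png

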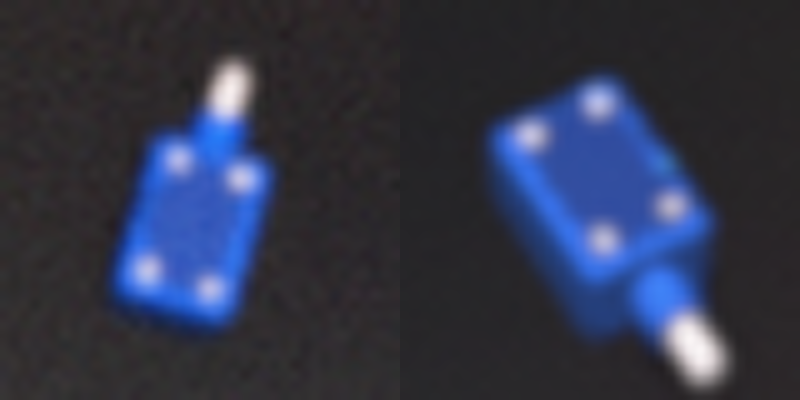

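```bash
cat > plan.py <<'E'
import sys,numpy as np
from h import *
from plant import get_state
def go(x,y,z,yawz=None):
    "yawz: wanted world heading (deg) of tool z"
    s=get_state();R=Rn.from_quat(s["eef_rot"]).as_matrix();p=s["tool_pos"]
    cur=np.degrees(np.arctan2(R[1,2],R[0,2]))
    d=(np.array([x,y,z])-p)
    print("t",round(s["clock"],2),"p",p.round(4),"yaw",cur.round(2),"tilt",R[2].round(3),"F",s["contact_force"].round(1),"open",round(s["opening"],3),"q",s["q"].round(2))
    print("units now-axes",(R.T@d/.02).round(2))
    if yawz is not None:
        dy=(yawz-cur+180)%360-180; print("ry units",round(-np.radians(dy)/.08,2))
        Z=np.array([np.cos(np.radians(yawz)),np.sin(np.radians(yawz)),0]);Y=np.array([0,0,-1.]);X=np.cross(Y,Z)
        print("units after turn",(np.c_[X,Y,Z].T@d/.02).round(2))
a=[float(v) for v in sys.argv[1:]]
if a: go(*a)
E
python3 plan.py 0.5916 -0.1673 0.09 -105.3
```

```text
t 0.1 p [ 0.211  -0.5877  0.252 ] yaw -70.24 tilt [ 0.    -1.    -0.002] F [ 0.6  0.1 -0.1] open 1.003 q [ 1.26  0.69 -0.19  1.57  0.16  0.9  -0.22]
units now-axes [-25.02   8.12 -13.34]
ry units 7.65
units after turn [-12.81   8.1  -25.3 ]
```

Emit:
send_rows --motion '[[[0,0.765,0,0,0.81,0,-0.3],[0,0.765,0,0,0.81,0,-0.3],[0,0.765,0,0,0.81,0,-0.3],[0,0.765,0,0,0.81,0,-0.3],[0,0.765,0,0,0.81,0,-0.3]]]' --force 20

```text
clock: 0.52
tool_pos: [0.2111, -0.5879, 0.1706]
eef_rot: [-0.013, 0.707, -0.707, 0.013]
contact_force: [-0.5, -0.5, 0.1]
opening: 0.662
```

Emit:
send_rows --motion '[[[0,0.765,0,0,0.81,0,-0.3],[0,0.765,0,0,0.81,0,-0.3],[0,0.765,0,0,0.81,0,-0.3],[0,0.765,0,0,0.81,0,-0.3],[0,0.765,0,0,0.81,0,-0.3]]]'

```text
clock: 0.93
tool_pos: [0.2112, -0.5879, 0.0896]
eef_rot: [0.095, 0.701, -0.7, -0.095]
contact_force: [0.2, 0.3, 0.0]
opening: 0.652
```

```bash
python3 plan.py 0.5916 -0.1673 0.09 -105.3
```

```text
t 0.93 p [ 0.2112 -0.5879  0.0896] yaw -105.47 tilt [ 0. -1. -0.] F [0.2 0.3 0. ] open 0.652 q [ 1.16  0.9  -0.01  1.69  0.01  0.55 -0.7 ]
units now-axes [-1.272e+01 -1.000e-02 -2.534e+01]
ry units -0.04
units after turn [-1.279e+01 -2.000e-02 -2.530e+01]
```

Emit:
send_rows --motion '[[[0,0,0,-0.5,0,-1.0,-0.3],[0,0,0,-0.5,0,-1.0,-0.3],[0,0,0,-0.5,0,-1.0,-0.3],[0,0,0,-0.5,0,-1.0,-0.3],[0,0,0,-0.5,0,-1.0,-0.3]]]'

```text
clock: 1.35
tool_pos: [0.2864, -0.5039, 0.0903]
eef_rot: [0.094, 0.701, -0.701, -0.094]
contact_force: [0.1, 0.3, -0.7]
opening: 0.654
```

Emit:
send_rows --motion '[[[0,0,0,-0.5,0,-1.0,-0.3],[0,0,0,-0.5,0,-1.0,-0.3],[0,0,0,-0.5,0,-1.0,-0.3],[0,0,0,-0.5,0,-1.0,-0.3],[0,0,0,-0.5,0,-1.0,-0.3]]]'

```text
clock: 1.77
tool_pos: [0.3611, -0.4207, 0.0905]
eef_rot: [0.094, 0.701, -0.701, -0.094]
contact_force: [-0.6, 0.2, -0.5]
opening: 0.653
```

Emit:
send_rows --motion '[[[0,0,0,-0.5,0,-1.0,-0.3],[0,0,0,-0.5,0,-1.0,-0.3],[0,0,0,-0.5,0,-1.0,-0.3],[0,0,0,-0.5,0,-1.0,-0.3],[0,0,0,-0.5,0,-1.0,-0.3]]]'

```text
clock: 2.18
tool_pos: [0.4357, -0.3374, 0.0904]
eef_rot: [0.094, 0.701, -0.701, -0.094]
contact_force: [0.7, 0.3, -0.2]
opening: 0.654
```

Emit:
send_rows --motion '[[[0,0,0,-0.5,0,-1.0,-0.3],[0,0,0,-0.5,0,-1.0,-0.3],[0,0,0,-0.5,0,-1.0,-0.3],[0,0,0,-0.5,0,-1.0,-0.3],[0,0,0,-0.5,0,-1.0,-0.3]]]'

```text
clock: 2.6
tool_pos: [0.5103, -0.2541, 0.0904]
eef_rot: [0.094, 0.701, -0.701, -0.094]
contact_force: [-0.1, 0.0, 0.3]
opening: 0.65
```

Emit:
send_rows --motion '[[[0,0,0,-0.5,0,-1.0,-0.3],[0,0,0,-0.5,0,-1.0,-0.3],[0,0,0,-0.5,0,-1.0,-0.3],[0,0,0,-0.5,0,-1.0,-0.3],[0,0,0,-0.5,0,-1.0,-0.3]]]'

```text
clock: 3.02
tool_pos: [0.5849, -0.1708, 0.0903]
eef_rot: [0.094, 0.701, -0.701, -0.094]
contact_force: [0.2, -0.1, 0.1]
opening: 0.649
```

```bash
python3 plan.py 0.5916 -0.1673 0.024 -105.3
```

```text
t 3.02 p [ 0.5849 -0.1708  0.0903] yaw -105.29 tilt [ 0.001 -1.    -0.   ] F [ 0.2 -0.1  0.1] open 0.649 q [ 0.12  0.9   0.15  1.74 -0.24  0.52 -1.41]
units now-axes [-0.28  3.32 -0.26]
ry units 0.0
units after turn [-0.28  3.32 -0.26]
```

Emit:
send_rows --motion '[[[0,0,0,-0.14,0.8,-0.13,-0.3],[0,0,0,-0.14,0.8,-0.13,-0.3],[0,0,0,0,0.8,0,-0.3],[0,0,0,0,0.6,0,-0.3],[0,0,0,0,0.32,0,-0.3]]]'

```text
clock: 3.43
tool_pos: [0.59, -0.1681, 0.0224]
eef_rot: [0.093, 0.701, -0.701, -0.095]
contact_force: [-0.6, -0.5, -0.2]
opening: 0.647
```

Emit:
send_rows --motion '[[[0,0,0,0,0,0,1],[0,0,0,0,0,0,1],[0,0,0,0,0,0,1],[0,0,0,0,0,0,1],[0,0,0,0,0,0,1]]]' --force 20

```text
clock: 3.85
tool_pos: [0.5918, -0.1687, 0.0252]
eef_rot: [-0.095, -0.701, 0.701, 0.094]
contact_force: [-1.2, 0.4, 2.0]
opening: 0.36
```

```bash
python3 plan.py 0.5916 -0.1673 0.09 -93.5; python3 - <<'E'
from plant import imaging
import cv2,numpy as np
t=imaging.snapshot("top");s=imaging.snapshot("scene")
a=cv2.resize(t["img"][90:170,270:350,::-1],None,fx=5,fy=5,interpolation=cv2.INTER_CUBIC)
b=cv2.resize(s["img"][230:310,222:302,::-1],None,fx=5,fy=5,interpolation=cv2.INTER_CUBIC)
cv2.imwrite("pics/g1.png",np.hstack([a,b]))
E
```

```text
t 3.85 p [ 0.5918 -0.1687  0.0252] yaw -105.32 tilt [-0.002 -1.     0.   ] F [-1.2  0.4  2. ] open 0.36 q [ 0.14  1.    0.12  1.73 -0.25  0.42 -1.4 ]
units now-axes [ 0.02 -3.24 -0.07]
ry units -2.58
units after turn [ 0.01 -3.24 -0.07]
```

View pics/g1.png

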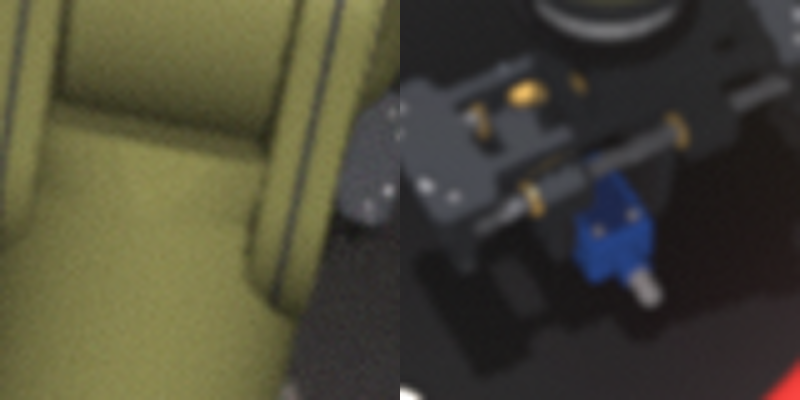

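Emit:
send_rows --motion '[[[0,0,0,0,-0.4,0,1],[0,0,0,0,-0.7,0,1],[0,-0.86,0,0,-0.8,0,1],[0,-0.86,0,0,-0.8,0,1],[0,-0.86,0,0,-0.55,0,1]]]'

```text
clock: 4.37
tool_pos: [0.5919, -0.1687, 0.0919]
eef_rot: [-0.021, -0.706, 0.707, 0.02]
contact_force: [-0.0, 0.2, -0.3]
opening: 0.364
```

```bash
python3 plan.py 0.4373 0.1675 0.09 -93.5
```

```text
t 4.37 p [ 0.5919 -0.1687  0.0919] yaw -93.29 tilt [-0.002 -1.     0.001] F [-0.   0.2 -0.3] open 0.364 q [ 0.15  0.9   0.1   1.72 -0.16  0.53 -1.28]
units now-axes [  8.68   0.06 -16.34]
ry units 0.05
units after turn [  8.74   0.1  -16.31]
```

Emit:
send_rows --motion '[[[0,0.05,0,0.52,0,-0.98,1],[0,0,0,0.52,0,-0.98,1],[0,0,0,0.52,0,-0.98,1],[0,0,0,0.52,0,-0.98,1],[0,0,0,0.52,0,-0.98,1]]]'

```text
clock: 4.78
tool_pos: [0.5454, -0.0665, 0.0906]
eef_rot: [-0.023, -0.707, 0.707, 0.023]
contact_force: [0.3, 1.0, -0.3]
opening: 0.361
```

Emit:
send_rows --motion '[[[0,0,0,0.52,0,-0.98,1],[0,0,0,0.52,0,-0.98,1],[0,0,0,0.52,0,-0.98,1],[0,0,0,0.52,0,-0.98,1],[0,0,0,0.52,0,-0.98,1]]]'

```text
clock: 5.2
tool_pos: [0.5, 0.0348, 0.0905]
eef_rot: [0.023, 0.707, -0.707, -0.022]
contact_force: [0.4, -0.2, -0.6]
opening: 0.36
```

Emit:
send_rows --motion '[[[0,0,0,0.52,0,-0.98,1],[0,0,0,0.52,0,-0.98,1],[0,0,0,0.52,0,-0.98,1],[0,0,0,0.52,0,-0.98,1],[0,0,0,0.52,0,-0.98,1]]]'

```text
clock: 5.62
tool_pos: [0.4545, 0.1362, 0.0904]
eef_rot: [0.023, 0.707, -0.706, -0.022]
contact_force: [0.8, 0.2, 0.1]
opening: 0.357
```

Emit:
send_rows --motion '[[[0,0,0,0.45,0,-0.8,1],[0,0,0,0.25,0,-0.5,1],[0,0,0,0.2,0,-0.3,1],[0,0,0,0,0,0,1],[0,0,0,0,0,0,1]]]'

```text
clock: 6.03
tool_pos: [0.4391, 0.1675, 0.0897]
eef_rot: [-0.023, -0.707, 0.707, 0.023]
contact_force: [0.0, -0.2, -0.6]
opening: 0.358
```

```bash
python3 plan.py 0.4373 0.1675 0.038 -93.5;  python3 - <<'E'
from plant import imaging
import cv2,numpy as np
t=imaging.snapshot("top");s=imaging.snapshot("scene")
a=cv2.resize(t["img"][110:200,130:230,::-1],None,fx=4,fy=4,interpolation=cv2.INTER_CUBIC)
b=cv2.resize(s["img"][110:200,260:360,::-1],None,fx=4,fy=4,interpolation=cv2.INTER_CUBIC)
cv2.imwrite("pics/p1.png",np.hstack([a,b]))
E
```

```text
t 6.03 p [0.4391 0.1675 0.0897] yaw -93.75 tilt [-0.001 -1.     0.   ] F [ 0.  -0.2 -0.6] open 0.358 q [-0.53  0.8   0.11  2.16 -0.4   0.2  -1.69]
units now-axes [0.09 2.58 0.  ]
ry units -0.05
units after turn [0.09 2.58 0.01]
```

View pics/p1.png

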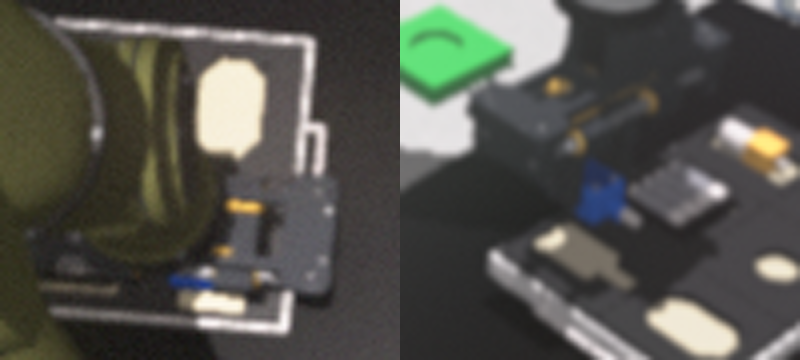

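```bash
python3 - <<'E'
import pickle
from h import *
s=pickle.load(open("scene0.pkl","rb"))
print(proj(s,[[0.481,0.1648,0.077],[0.4391,.1675,.091]]))
E
```

```text
[[317.22077571 163.76964041]
 [306.60415907 152.70930987]]
```

Emit:
send_rows --motion '[[[0,0,0,0.09,0.6,0,1],[0,-0.05,0,0,0.7,0,1],[0,0,0,0,0.5,0,1],[0,0,0,0,0.3,0,1],[0,0,0,0,0,0,1]]]'

```text
clock: 6.55
tool_pos: [0.4366, 0.1673, 0.0462]
eef_rot: [-0.021, -0.706, 0.707, 0.023]
contact_force: [0.3, 0.0, -0.4]
opening: 0.354
```

```bash
python3 plan.py 0.4373 0.1675 0.038 -93.5
```

```text
t 6.55 p [0.4366 0.1673 0.0462] yaw -93.56 tilt [ 0.002 -1.     0.001] F [ 0.3  0.  -0.4] open 0.354 q [-0.49  0.89  0.05  2.17 -0.42  0.09 -1.68]
units now-axes [-0.04  0.41 -0.01]
ry units -0.01
units after turn [-0.04  0.41 -0.01]
```

Emit:
send_rows --motion '[[[0,0,0,0,0.15,0,1],[0,0,0,0,0.1,0,1],[0,0,0,0,0.05,0,1],[0,0,0,0,0,0,1],[0,0,0,0,0,0,1]]]'

```text
clock: 6.97
tool_pos: [0.4369, 0.1683, 0.0415]
eef_rot: [0.022, 0.707, -0.707, -0.021]
contact_force: [-0.2, 0.2, -0.8]
opening: 0.36
```

```bash
python3 plan.py 0.4373 0.1675 0.038 -93.5
```

```text
t 6.97 p [0.4369 0.1683 0.0415] yaw -93.47 tilt [-0. -1. -0.] F [-0.2  0.2 -0.8] open 0.36 q [-0.49  0.9   0.04  2.17 -0.42  0.08 -1.68]
units now-axes [-0.02  0.18  0.04]
ry units 0.01
units after turn [-0.02  0.18  0.04]
```

```bash
python3 plan.py 0.4373 0.1675 0.038 -93.5
```

```text
t 6.97 p [0.4369 0.1683 0.0415] yaw -93.47 tilt [-0. -1. -0.] F [-0.2  0.2 -0.8] open 0.36 q [-0.49  0.9   0.04  2.17 -0.42  0.08 -1.68]
units now-axes [-0.02  0.18  0.04]
ry units 0.01
units after turn [-0.02  0.18  0.04]
```

State unchanged. Lowering in fine steps until contact.

Emit:
send_rows --motion '[[[0,0,0,0,0.05,0,1],[0,0,0,0,0.05,0,1],[0,0,0,0,0.03,0,1],[0,0,0,0,0,0,1],[0,0,0,0,0,0,1]]]'

```text
clock: 7.38
tool_pos: [0.437, 0.1683, 0.0401]
eef_rot: [0.022, 0.707, -0.706, -0.021]
contact_force: [-2.0, -0.2, 15.3]
opening: 0.357
```

```bash
python3 plan.py 0.4373 0.1675 0.037 -93.5
```

```text
t 7.38 p [0.437  0.1683 0.0401] yaw -93.48 tilt [-0.001 -1.    -0.001] F [-2.  -0.2 15.3] open 0.357 q [-0.49  0.9   0.04  2.17 -0.42  0.07 -1.67]
units now-axes [-0.02  0.16  0.04]
ry units 0.0
units after turn [-0.02  0.16  0.04]
```

```bash
python3 - <<'E'
from plant import imaging
import cv2,numpy as np
s=imaging.snapshot("scene")
b=cv2.resize(s["img"][130:210,270:350,::-1],None,fx=7,fy=7,interpolation=cv2.INTER_CUBIC)
cv2.imwrite("pics/p2.png",b)
E
```

```text
(no output)
```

View pics/p2.png

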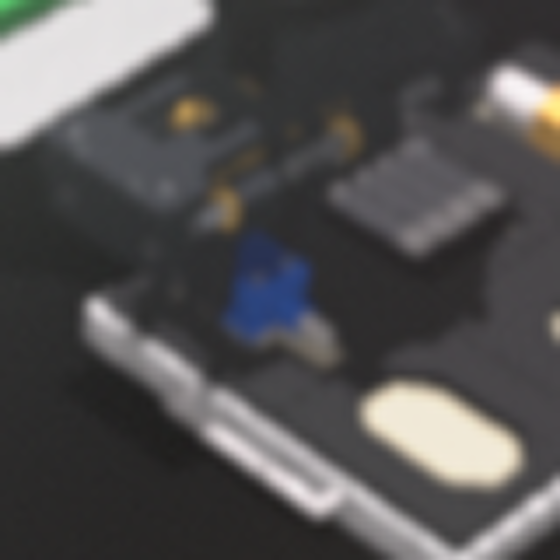

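Emit:
send_rows --motion '[[[0,0,0,0,-0.03,0,0.2],[0,0,0,0,0,0,0.1],[0,0,0,0,0,0,0],[0,0,0,0,0,0,-0.05],[0,0,0,0,0,0,-0.05]]]'

```text
clock: 7.85
tool_pos: [0.4367, 0.1682, 0.0391]
eef_rot: [-0.021, -0.707, 0.707, 0.022]
contact_force: [-0.1, -1.0, 0.4]
opening: 0.523
```

Emit:
send_rows --motion '[[[0,0,0,0,-0.3,0,-0.05],[0,0,0,0,-0.8,0,-0.05],[0,0,0,0,-0.9,0,-0.05],[0,0,0,0,-0.9,0,-0.05],[0,0,0,0,-0.3,0,-0.05]]]'

```text
clock: 8.27
tool_pos: [0.4374, 0.1684, 0.1053]
eef_rot: [0.022, 0.707, -0.706, -0.021]
contact_force: [0.8, -0.2, -0.0]
opening: 0.525
```

```bash
python3 plan.py 0.4665 -0.350 0.10 -101.5
```

```text
t 8.27 p [0.4374 0.1684 0.1053] yaw -93.49 tilt [-0.002 -1.    -0.001] F [ 0.8 -0.2 -0. ] open 0.525 q [-0.55  0.77  0.13  2.16 -0.41  0.23 -1.69]
units now-axes [-3.03  0.25 25.78]
ry units 1.75
units after turn [-6.59  0.26 25.11]
```

Emit:
send_rows --motion '[[[0,0.875,0,0,0.12,0,-0.1],[0,0.875,0,0,0.12,0,-0.1],[0,0,0,-0.26,0,1,-0.1],[0,0,0,-0.26,0,1,-0.1],[0,0,0,-0.26,0,1,-0.1]]]'

```text
clock: 8.68
tool_pos: [0.4399, 0.106, 0.0983]
eef_rot: [-0.07, -0.704, 0.704, 0.07]
contact_force: [-0.0, -0.5, 0.3]
opening: 0.549
```

Emit:
send_rows --motion '[[[0,0,0,-0.26,0,1,-0.1],[0,0,0,-0.26,0,1,-0.1],[0,0,0,-0.26,0,1,-0.1],[0,0,0,-0.26,0,1,-0.1],[0,0,0,-0.26,0,1,-0.1]]]'

```text
clock: 9.1
tool_pos: [0.4455, 0.0021, 0.0983]
eef_rot: [-0.071, -0.704, 0.704, 0.071]
contact_force: [0.7, 0.1, 0.2]
opening: 0.555
```

Emit:
send_rows --motion '[[[0,0,0,-0.26,0,1,-0.1],[0,0,0,-0.26,0,1,-0.1],[0,0,0,-0.26,0,1,-0.1],[0,0,0,-0.26,0,1,-0.1],[0,0,0,-0.26,0,1,-0.1]]]'

```text
clock: 9.52
tool_pos: [0.4509, -0.101, 0.0983]
eef_rot: [0.071, 0.704, -0.704, -0.071]
contact_force: [1.0, 0.3, 0.5]
opening: 0.55
```

Emit:
send_rows --motion '[[[0,0,0,-0.26,0,1,-0.1],[0,0,0,-0.26,0,1,-0.1],[0,0,0,-0.26,0,1,-0.1],[0,0,0,-0.26,0,1,-0.1],[0,0,0,-0.26,0,1,-0.1]]]'

```text
clock: 9.93
tool_pos: [0.4564, -0.2042, 0.0982]
eef_rot: [0.071, 0.704, -0.704, -0.071]
contact_force: [0.3, 0.0, 0.7]
opening: 0.552
```

Emit:
send_rows --motion '[[[0,0,0,-0.26,0,1,-0.1],[0,0,0,-0.26,0,1,-0.1],[0,0,0,-0.26,0,1,-0.1],[0,0,0,-0.26,0,1,-0.1],[0,0,0,-0.26,0,1,-0.1]]]'

```text
clock: 10.35
tool_pos: [0.4619, -0.3073, 0.0982]
eef_rot: [0.071, 0.704, -0.703, -0.071]
contact_force: [1.4, 0.1, 0.1]
opening: 0.55
```

```bash
python3 plan.py 0.4665 -0.350 0.0245 -101.5; python3 - <<'E'
from plant import imaging
import cv2,numpy as np
t=imaging.snapshot("top");s=imaging.snapshot("scene")
a=cv2.resize(t["img"][105:200,85:220,::-1],None,fx=4,fy=4,interpolation=cv2.INTER_CUBIC)
b=cv2.resize(s["img"][135:215,275:355,::-1],None,fx=4,fy=4,interpolation=cv2.INTER_CUBIC)
b=cv2.copyMakeBorder(b,0,a.shape[0]-b.shape[0],0,0,0)
cv2.imwrite("pics/p3.png",np.hstack([a,b])[:, :860][:, :])
E
```

```text
t 10.35 p [ 0.4619 -0.3073  0.0982] yaw -101.5 tilt [ 0.001 -1.    -0.   ] F [1.4 0.1 0.1] open 0.55 q [ 0.47  0.83  0.05  1.9  -0.1   0.41 -1.17]
units now-axes [-0.65  3.68  2.05]
ry units -0.0
units after turn [-0.65  3.69  2.05]
```

View pics/p3.png

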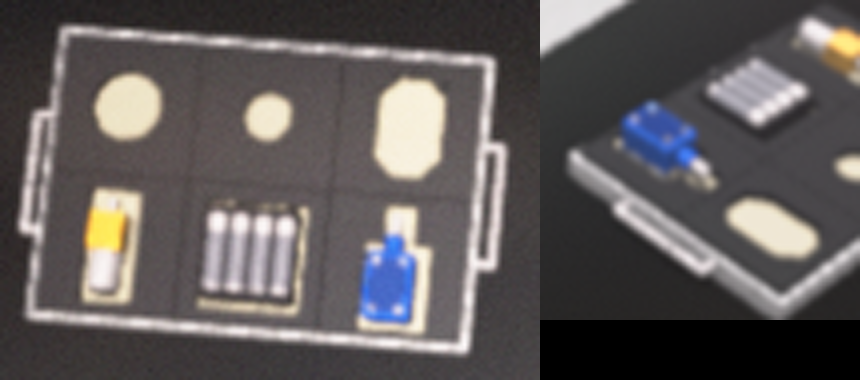

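Emit:
send_rows --motion '[[[0,0,0,-0.33,0.4,0.95,-0.1],[0,0,0,-0.32,0.6,0.8,-0.1],[0,0,0,0,0.5,0.2,-0.1],[0,0,0,0,0,0,-0.1],[0,0,0,0,0,0,-0.1]]]'

```text
clock: 10.87
tool_pos: [0.4664, -0.3452, 0.0677]
eef_rot: [0.07, 0.704, -0.703, -0.072]
contact_force: [0.2, 0.5, -0.0]
opening: 0.548
```

```bash
python3 plan.py 0.4665 -0.350 0.0245 -101.5; python3 - <<'E'
from plant import imaging
import cv2,numpy as np
t=imaging.snapshot("top");s=imaging.snapshot("scene")
a=cv2.resize(t["img"][130:210,335:415,::-1],None,fx=5,fy=5,interpolation=cv2.INTER_CUBIC)
b=cv2.resize(s["img"][245:325,122:202,::-1],None,fx=5,fy=5,interpolation=cv2.INTER_CUBIC)
cv2.imwrite("pics/c1.png",np.hstack([a,b]))
E
```

```text
t 10.87 p [ 0.4664 -0.3452  0.0677] yaw -101.47 tilt [ 0.003 -1.    -0.002] F [ 0.2  0.5 -0. ] open 0.548 q [ 0.53  0.9   0.04  1.83 -0.09  0.41 -1.13]
units now-axes [-0.06  2.16  0.24]
ry units 0.01
units after turn [-0.05  2.16  0.24]
```

View pics/c1.png

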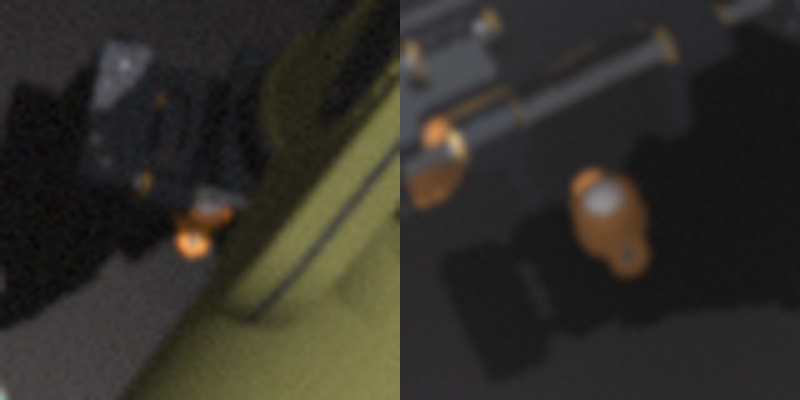

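Emit:
send_rows --motion '[[[0,0,0,-0.05,0.6,0.12,-0.1],[0,0,0,0,0.6,0.11,-0.1],[0,0,0,0,0.6,0,-0.1],[0,0,0,0,0.36,0,-0.1],[0,0,0,0,0,0,-0.1]]]'

```text
clock: 11.38
tool_pos: [0.466, -0.3509, 0.023]
eef_rot: [0.07, 0.704, -0.703, -0.072]
contact_force: [-0.3, -0.1, -0.4]
opening: 0.551
```

```bash
python3 plan.py 0.4665 -0.350 0.0245 -101.5
```

```text
t 11.38 p [ 0.466  -0.3509  0.023 ] yaw -101.5 tilt [ 0.004 -1.    -0.002] F [-0.3 -0.1 -0.4] open 0.551 q [ 0.55  0.98  0.03  1.82 -0.09  0.34 -1.12]
units now-axes [-0.02 -0.08 -0.05]
ry units -0.0
units after turn [-0.02 -0.08 -0.05]
```

Emit:
send_rows --motion '[[[0,0,0,0,0,0,0.3],[0,0,0,0,0,0,1],[0,0,0,0,0,0,1],[0,0,0,0,0,0,1],[0,0,0,0,0,0,1]]]' --force 25

```text
clock: 11.8
tool_pos: [0.4676, -0.352, 0.0257]
eef_rot: [-0.071, -0.703, 0.704, 0.071]
contact_force: [-0.0, 0.4, 0.7]
opening: 0.304
```

```bash
python3 plan.py 0.4665 -0.350 0.09 -93.5
```

```text
t 11.8 p [ 0.4676 -0.352   0.0257] yaw -101.5 tilt [-0.001 -1.     0.   ] F [-0.   0.4  0.7] open 0.304 q [ 0.55  0.98  0.03  1.82 -0.09  0.34 -1.12]
units now-axes [ 0.07 -3.21 -0.09]
ry units -1.75
units after turn [ 0.06 -3.21 -0.1 ]
```

Emit:
send_rows --motion '[[[0,0,0,0,-0.2,0,1],[0,0,0,0,-0.6,0,1],[0,-0.6,0,0,-0.8,0,1],[0,-0.6,0,0,-0.8,0,1],[0,-0.55,0,0,-0.8,0,1]]]'

```text
clock: 12.22
tool_pos: [0.4671, -0.352, 0.0909]
eef_rot: [-0.021, -0.707, 0.707, 0.021]
contact_force: [-0.3, -0.0, -1.5]
opening: 0.304
```

```bash
python3 plan.py 0.5466 0.161 0.09 -93.5; python3 - <<'E'
from plant import imaging
import cv2,numpy as np
s=imaging.snapshot("scene")
b=cv2.resize(s["img"][225:325,112:212,::-1],None,fx=6,fy=6,interpolation=cv2.INTER_CUBIC)
cv2.imwrite("pics/c2.png",b)
E
```

```text
t 12.22 p [ 0.4671 -0.352   0.0909] yaw -93.35 tilt [-0.    -1.     0.001] F [-0.3 -0.  -1.5] open 0.304 q [ 0.56  0.87  0.01  1.81 -0.02  0.46 -1.04]
units now-axes [ -2.47   0.03 -25.84]
ry units 0.03
units after turn [ -2.4    0.05 -25.85]
```

View pics/c2.png

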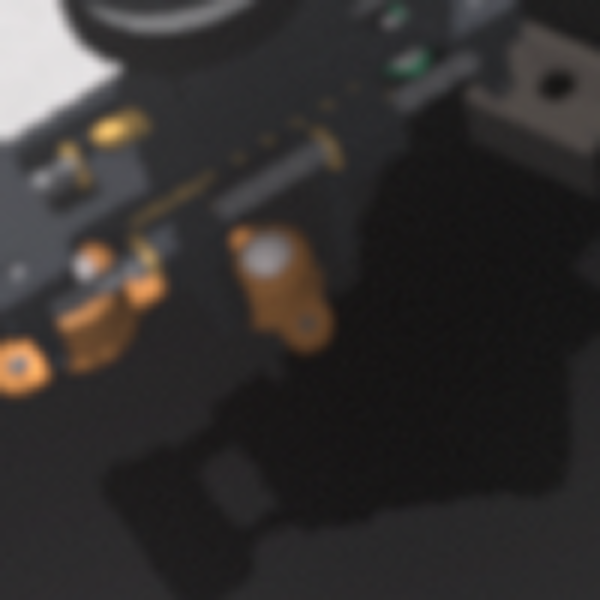

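Emit:
send_rows --motion '[[[0,0,0,-0.1,0,-0.6,1],[0,0.03,0,-0.1,0,-1,1],[0,0,0,-0.1,0,-1,1],[0,0,0,-0.1,0,-1,1],[0,0,0,-0.1,0,-1,1]]]'

```text
clock: 12.68
tool_pos: [0.4827, -0.2584, 0.0887]
eef_rot: [0.022, 0.707, -0.706, -0.023]
contact_force: [-0.4, 0.4, -1.1]
opening: 0.298
```

Emit:
send_rows --motion '[[[0,0,0,-0.1,0,-1,1],[0,0,0,-0.1,0,-1,1],[0,0,0,-0.1,0,-1,1],[0,0,0,-0.1,0,-1,1],[0,0,0,-0.1,0,-1,1]]]'

```text
clock: 13.1
tool_pos: [0.4988, -0.1592, 0.0887]
eef_rot: [0.022, 0.707, -0.707, -0.023]
contact_force: [0.9, 0.1, -1.5]
opening: 0.304
```

Emit:
send_rows --motion '[[[0,0,0,-0.1,0,-1,1],[0,0,0,-0.1,0,-1,1],[0,0,0,-0.1,0,-1,1],[0,0,0,-0.1,0,-1,1],[0,0,0,-0.1,0,-1,1]]]'

```text
clock: 13.52
tool_pos: [0.5148, -0.0602, 0.0887]
eef_rot: [0.022, 0.707, -0.707, -0.023]
contact_force: [-0.3, 1.1, -2.0]
opening: 0.298
```

Emit:
send_rows --motion '[[[0,0,0,-0.1,0,-1,1],[0,0,0,-0.1,0,-1,1],[0,0,0,-0.1,0,-1,1],[0,0,0,-0.1,0,-1,1],[0,0,0,-0.1,0,-1,1]]]'

```text
clock: 13.93
tool_pos: [0.5309, 0.0388, 0.0886]
eef_rot: [0.022, 0.707, -0.707, -0.023]
contact_force: [0.2, 0.2, -0.3]
opening: 0.303
```

Emit:
send_rows --motion '[[[0,0,0,-0.1,0,-1,1],[0,0,0,-0.1,0,-1,1],[0,0,0,-0.1,0,-1,1],[0,0,0,-0.1,0,-1,1],[0,0,0,0,0,-0.7,1]]]'

```text
clock: 14.35
tool_pos: [0.5449, 0.1336, 0.0885]
eef_rot: [0.022, 0.707, -0.706, -0.022]
contact_force: [0.3, -0.3, -1.2]
opening: 0.303
```

Emit:
send_rows --motion '[[[0,0,0,0,0,-0.4,1],[0,0,0,0,0,-0.2,1],[0,0,0,0,0,0,1],[0,0,0,0,0,0,1],[0,0,0,0,0,0,1]]]'

```text
clock: 14.77
tool_pos: [0.5464, 0.1405, 0.0893]
eef_rot: [-0.023, -0.706, 0.707, 0.023]
contact_force: [0.2, -1.2, -1.0]
opening: 0.301
```

```bash
python3 plan.py 0.5466 0.161 0.0395 -93.5
```

```text
t 14.77 p [0.5464 0.1405 0.0893] yaw -93.74 tilt [ 0.    -1.     0.001] F [ 0.2 -1.2 -1. ] open 0.301 q [-0.43  0.86  0.16  1.88 -0.3   0.42 -1.68]
units now-axes [ 0.06  2.49 -1.03]
ry units -0.05
units after turn [ 0.05  2.49 -1.02]
```

Emit:
send_rows --motion '[[[0,-0.05,0,0.05,0,-0.6,1],[0,0,0,0,0.5,-0.43,1],[0,0,0,0,0.7,0,1],[0,0,0,0,0.6,0,1],[0,0,0,0,0.3,0,1]]]'

```text
clock: 15.18
tool_pos: [0.5457, 0.1632, 0.0453]
eef_rot: [-0.02, -0.707, 0.707, 0.022]
contact_force: [0.1, 0.0, -1.8]
opening: 0.3
```

Emit:
send_rows --motion '[[[0,0,0,0,0.1,0,1],[0,0,0,0,0.05,0,1],[0,0,0,0,0.05,0,1],[0,0,0,0,0,0,1],[0,0,0,0,0,0,1]]]'

```text
clock: 15.6
tool_pos: [0.5472, 0.1626, 0.0437]
eef_rot: [0.021, 0.707, -0.707, -0.021]
contact_force: [-0.1, -0.1, -1.0]
opening: 0.305
```

```bash
python3 plan.py 0.5466 0.161 0.0395 -93.5; python3 - <<'E'
from plant import imaging
import cv2,numpy as np
s=imaging.snapshot("scene")
b=cv2.resize(s["img"][140:230,280:380,::-1],None,fx=6,fy=6,interpolation=cv2.INTER_CUBIC)
cv2.imwrite("pics/c3.png",b)
E
```

```text
t 15.6 p [0.5472 0.1626 0.0437] yaw -93.41 tilt [-0.001 -1.    -0.   ] F [-0.1 -0.1 -1. ] open 0.305 q [-0.45  0.94  0.13  1.87 -0.32  0.35 -1.69]
units now-axes [0.02 0.21 0.08]
ry units 0.02
units after turn [0.02 0.21 0.08]
```

View pics/c3.png

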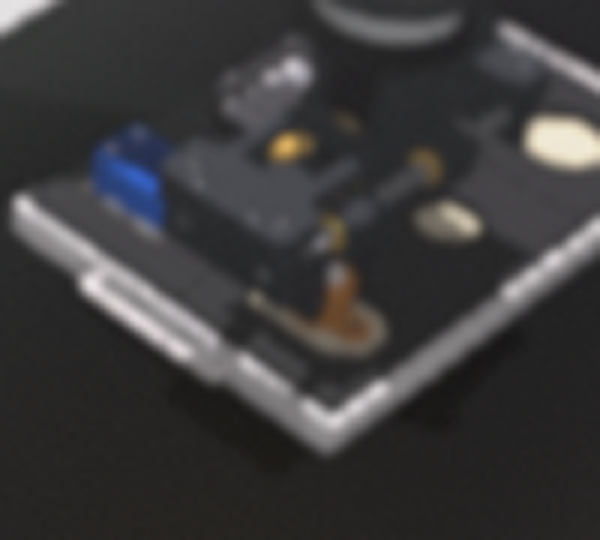

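Emit:
send_rows --motion '[[[0,0,0,0.02,0.06,0.06,1],[0,0,0,0,0.05,0,1],[0,0,0,0,0.04,0,1],[0,0,0,0,0.03,0,1],[0,0,0,0,0,0,1]]]'

```text
clock: 16.07
tool_pos: [0.5463, 0.1613, 0.0406]
eef_rot: [0.021, 0.707, -0.707, -0.021]
contact_force: [-2.2, -1.4, 7.9]
opening: 0.304
```

```bash
python3 plan.py 0.5466 0.161 0.0395 -93.5
```

```text
t 16.07 p [0.5463 0.1613 0.0406] yaw -93.4 tilt [-0. -1. -0.] F [-2.2 -1.4  7.9] open 0.304 q [-0.44  0.95  0.13  1.87 -0.32  0.34 -1.69]
units now-axes [-0.01  0.06  0.02]
ry units 0.02
units after turn [-0.01  0.06  0.02]
```

Emit:
send_rows --motion '[[[0,0,0,0,0,0,0.3],[0,0,0,0,0,0,0.2],[0,0,0,0,0,0,0.05],[0,0,0,0,0,0,0.05],[0,0,0,0,0,0,0.05]]]'

```text
clock: 16.48
tool_pos: [0.5464, 0.1615, 0.0396]
eef_rot: [-0.021, -0.707, 0.707, 0.021]
contact_force: [-0.6, 0.7, 0.4]
opening: 0.477
```

Emit:
send_rows --motion '[[[0,0,0,0,-0.3,0,0.05],[0,0,0,0,-0.8,0,0.05],[0,0,0,0,-0.9,0,0.05],[0,0,0,0,-0.9,0,0.05],[0,0,0,0,-0.3,0,0.05]]]'

```text
clock: 16.9
tool_pos: [0.5476, 0.1617, 0.1061]
eef_rot: [0.022, 0.707, -0.706, -0.02]
contact_force: [0.8, 0.9, -0.3]
opening: 0.474
```

```bash
python3 plan.py 0.6094 -0.3038 0.10 -93.5
```

```text
t 16.9 p [0.5476 0.1617 0.1061] yaw -93.4 tilt [-0.004 -1.    -0.001] F [ 0.8  0.9 -0.3] open 0.474 q [-0.47  0.84  0.18  1.86 -0.3   0.46 -1.71]
units now-axes [-4.46  0.3  23.05]
ry units 0.02
units after turn [-4.5   0.31 23.04]
```

Emit:
send_rows --motion '[[[0,0,0,-0.2,0.1,0.9,0.05],[0,0,0,-0.2,0.1,1,0.05],[0,0,0,-0.2,0.1,1,0.05],[0,0,0,-0.2,0,1,0.05],[0,0,0,-0.2,0,1,0.05]]]'

```text
clock: 17.32
tool_pos: [0.5603, 0.0616, 0.0974]
eef_rot: [-0.021, -0.707, 0.707, 0.021]
contact_force: [0.3, -0.3, 0.6]
opening: 0.474
```

Emit:
send_rows --motion '[[[0,0,0,-0.2,0,1,0.05],[0,0,0,-0.2,0,1,0.05],[0,0,0,-0.2,0,1,0.05],[0,0,0,-0.2,0,1,0.05],[0,0,0,-0.2,0,1,0.05]]]'

```text
clock: 17.73
tool_pos: [0.5744, -0.0395, 0.0975]
eef_rot: [-0.021, -0.707, 0.707, 0.021]
contact_force: [-1.0, -0.4, -0.5]
opening: 0.476
```

Emit:
send_rows --motion '[[[0,0,0,-0.2,0,1,0.05],[0,0,0,-0.2,0,1,0.05],[0,0,0,-0.2,0,1,0.05],[0,0,0,-0.2,0,1,0.05],[0,0,0,-0.2,0,1,0.05]]]'

```text
clock: 18.15
tool_pos: [0.5884, -0.1405, 0.0974]
eef_rot: [0.021, 0.707, -0.707, -0.021]
contact_force: [0.7, -0.1, 0.0]
opening: 0.476
```

Emit:
send_rows --motion '[[[0,0,0,-0.2,0,1,0.05],[0,0,0,-0.2,0,1,0.05],[0,0,0,-0.2,0,1,0.05],[0,0,0,-0.2,0,1,0.05],[0,0,0,-0.2,0,1,0.05]]]'

```text
clock: 18.57
tool_pos: [0.6024, -0.2414, 0.0973]
eef_rot: [0.021, 0.707, -0.707, -0.021]
contact_force: [-0.0, 0.2, 0.3]
opening: 0.473
```

Emit:
send_rows --motion '[[[0,0,0,-0.2,0,1,0.05],[0,0,0,-0.2,0,1,0.05],[0,0,0,-0.1,0.2,0.8,0.05],[0,0,0,0,0.2,0.4,0.05],[0,0,0,0,0.2,0,0.05]]]'

```text
clock: 18.98
tool_pos: [0.6077, -0.3078, 0.0851]
eef_rot: [-0.022, -0.706, 0.707, 0.022]
contact_force: [-0.4, 0.1, 0.2]
opening: 0.478
```

```bash
python3 plan.py 0.6094 -0.3038 0.0245; python3 - <<'E'
from plant import imaging
import cv2,numpy as np,pickle
t=imaging.snapshot("top");s=imaging.snapshot("scene")
pickle.dump((t,s),open("m2.pkl","wb"))
a=cv2.resize(t["img"][105:200,105:220,::-1],None,fx=3.5,fy=3.5,interpolation=cv2.INTER_CUBIC)
b=cv2.resize(s["img"][275:360,180:270,::-1],(352,332),interpolation=cv2.INTER_CUBIC)
cv2.imwrite("pics/s1.png",np.hstack([a[:332],b]))
E
```

```text
t 18.98 p [ 0.6077 -0.3078  0.0851] yaw -93.58 tilt [ 0.001 -1.     0.002] F [-0.4  0.1  0.2] open 0.478 q [ 0.36  0.97  0.09  1.5  -0.11  0.67 -1.14]
units now-axes [-0.08  3.03 -0.21]
```

View pics/s1.png

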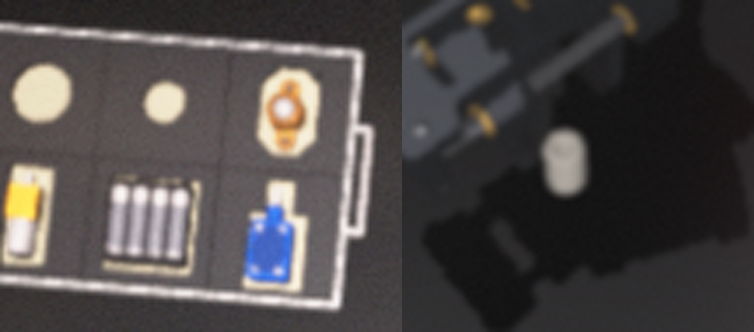

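```bash
python3 - <<'E'
import pickle
from h import *
t=pickle.load(open("top0.pkl","rb"));s=pickle.load(open("scene0.pkl","rb"))
print(two(t,(359.9,116.1),s,(221,313)), onplane(t,(359.9,116.1),.032))
print(two(t,(268.96,176.48),s,(90+478.5/3-.5,190+66/3-.5)))
print(proj(t,[[.6094,-.3038,.032]]),proj(s,[[.6094,-.3038,.032],[.441,-.061,.024]]))
E
```

```text
(array([ 0.61097945, -0.30497633,  0.0294867 ]), np.float64(0.0006845124680834024)) [[ 0.61002053 -0.30460592  0.032     ]]
(array([ 0.44171003, -0.06096874,  0.02203199]), np.float64(0.0003799280937037761))
[[359.60883512 116.31458656]] [[220.68822656 311.5221365 ]
 [248.72747204 210.85044778]]
```

Emit:
send_rows --motion '[[[0,0,0,-0.08,0.6,-0.15,0.05],[0,0,0,0,0.7,-0.06,0.05],[0,0,0,0,0.4,0,0.05],[0,0,0,0,0,0,0.05],[0,0,0,0,0,0,0.05]]]'

```text
clock: 19.5
tool_pos: [0.6102, -0.3, 0.0505]
eef_rot: [0.02, 0.707, -0.707, -0.021]
contact_force: [0.1, -0.3, -0.4]
opening: 0.476
```

```bash
python3 plan.py 0.6094 -0.3038 0.0245
```

```text
t 19.5 p [ 0.6102 -0.3     0.0505] yaw -93.35 tilt [ 0.002 -1.    -0.001] F [ 0.1 -0.3 -0.4] open 0.476 q [ 0.35  1.02  0.08  1.51 -0.12  0.62 -1.14]
units now-axes [0.02 1.3  0.19]
```

Emit:
send_rows --motion '[[[0,0,0,0,0.1,0.19,0.05],[0,0,0,0,0.5,0,0.05],[0,0,0,0,0.4,0,0.05],[0,0,0,0,0.2,0,0.05],[0,0,0,0,0,0,0.05]]]'

```text
clock: 19.92
tool_pos: [0.6095, -0.3042, 0.0261]
eef_rot: [0.02, 0.707, -0.706, -0.022]
contact_force: [-0.0, 0.6, 0.4]
opening: 0.472
```

Emit:
send_rows --motion '[[[0,0,0,0,0,0,0.4],[0,0,0,0,0,0,1],[0,0,0,0,0,0,1],[0,0,0,0,0,0,1],[0,0,0,0,0,0,1]]]' --force 12

```text
clock: 20.33
tool_pos: [0.6107, -0.3048, 0.0281]
eef_rot: [-0.021, -0.707, 0.707, 0.021]
contact_force: [0.2, -0.5, -0.0]
opening: 0.221
```

```bash
python3 plan.py 0.553 0.257 0.09 -93.5;python3 plan.py 0.6102 -0.3045 0.0245
```

```text
t 20.33 p [ 0.6107 -0.3048  0.0281] yaw -93.39 tilt [-0.001 -1.     0.   ] F [ 0.2 -0.5 -0. ] open 0.221 q [ 0.36  1.05  0.07  1.5  -0.12  0.59 -1.14]
units now-axes [  4.54  -3.11 -27.87]
ry units 0.02
units after turn [  4.6   -3.09 -27.86]
t 20.33 p [ 0.6107 -0.3048  0.0281] yaw -93.39 tilt [-0.001 -1.     0.   ] F [ 0.2 -0.5 -0. ] open 0.221 q [ 0.36  1.05  0.07  1.5  -0.12  0.59 -1.14]
units now-axes [ 0.03  0.18 -0.02]
```

Emit:
send_rows --motion '[[[0,0,0,0,-0.3,0,1],[0,0,0,0,-0.7,0,1],[0,0,0,0,-0.8,0,1],[0,0,0,0,-0.8,-0.2,1],[0,0,0,0.1,-0.5,-0.6,1]]]'

```text
clock: 20.75
tool_pos: [0.6106, -0.2914, 0.0935]
eef_rot: [-0.024, -0.705, 0.708, 0.02]
contact_force: [1.0, -1.1, 0.7]
opening: 0.223
```

Emit:
send_rows --motion '[[[0,0,0,0.17,0,-1,1],[0,0,0,0.17,0,-1,1],[0,0,0,0.17,0,-1,1],[0,0,0,0.17,0,-1,1],[0,0,0,0.17,0,-1,1]]]'

```text
clock: 21.17
tool_pos: [0.5985, -0.1854, 0.0912]
eef_rot: [0.021, 0.707, -0.707, -0.02]
contact_force: [0.3, 0.0, -0.4]
opening: 0.223
```

Emit:
send_rows --motion '[[[0,0,0,0.17,0,-1,1],[0,0,0,0.17,0,-1,1],[0,0,0,0.17,0,-1,1],[0,0,0,0.17,0,-1,1],[0,0,0,0.17,0,-1,1]]]'

```text
clock: 21.58
tool_pos: [0.5873, -0.0846, 0.0911]
eef_rot: [0.021, 0.707, -0.707, -0.02]
contact_force: [0.5, -0.2, 0.2]
opening: 0.222
```

Emit:
send_rows --motion '[[[0,0,0,0.17,0,-1,1],[0,0,0,0.17,0,-1,1],[0,0,0,0.17,0,-1,1],[0,0,0,0.17,0,-1,1],[0,0,0,0.17,0,-1,1]]]'

```text
clock: 22.0
tool_pos: [0.576, 0.0163, 0.0911]
eef_rot: [0.021, 0.707, -0.706, -0.02]
contact_force: [-0.5, 0.6, -0.1]
opening: 0.223
```

Emit:
send_rows --motion '[[[0,0,0,0.17,0,-1,1],[0,0,0,0.17,0,-1,1],[0,0,0,0.17,0,-1,1],[0,0,0,0.17,0,-1,1],[0,0,0,0.17,0,-1,1]]]'

```text
clock: 22.42
tool_pos: [0.5647, 0.1171, 0.091]
eef_rot: [0.021, 0.707, -0.706, -0.02]
contact_force: [-0.3, -0.2, -0.8]
opening: 0.225
```

Emit:
send_rows --motion '[[[0,0,0,0.17,0,-1,1],[0,0,0,0.17,0,-1,1],[0,0,0,0.17,0,-1,1],[0,0,0,0.17,0,-1,1],[0,0,0,0.17,0,-1,1]]]'

```text
clock: 22.83
tool_pos: [0.5533, 0.218, 0.091]
eef_rot: [0.021, 0.707, -0.706, -0.02]
contact_force: [1.2, -0.4, -0.3]
opening: 0.223
```

Emit:
send_rows --motion '[[[0,0,0,0.17,0,-1,1],[0,0,0,0,0,-0.7,1],[0,0,0,0,0,-0.3,1],[0,0,0,0,0,0,1],[0,0,0,0,0,0,1]]]'

```text
clock: 23.25
tool_pos: [0.5533, 0.2549, 0.0901]
eef_rot: [-0.021, -0.707, 0.707, 0.021]
contact_force: [0.3, -0.6, 1.1]
opening: 0.22
```

```bash
python3 plan.py 0.553 0.257 0.046 -93.5
```

```text
t 23.25 p [0.5533 0.2549 0.0901] yaw -93.41 tilt [-0.001 -1.     0.001] F [ 0.3 -0.6  1.1] open 0.22 q [-0.63  0.9   0.21  1.74 -0.33  0.53 -1.83]
units now-axes [ 0.02  2.2  -0.1 ]
ry units 0.02
units after turn [ 0.02  2.2  -0.1 ]
```

Emit:
send_rows --motion '[[[0,0,0,0,0.5,-0.1,1],[0,0,0,0,0.7,0,1],[0,0,0,0,0.6,0,1],[0,0,0,0,0.3,0,1],[0,0,0,0,0.1,0,1]]]'

```text
clock: 23.67
tool_pos: [0.5524, 0.2563, 0.0439]
eef_rot: [-0.02, -0.706, 0.707, 0.022]
contact_force: [-0.6, 0.3, -0.1]
opening: 0.223
```

Emit:
send_rows --motion '[[[0,0,0,0,0,0,1],[0,0,0,0,0.05,0,1],[0,0,0,0,0.04,0,1],[0,0,0,0,0,0,1],[0,0,0,0,0,0,1]]]'

```text
clock: 24.08
tool_pos: [0.5535, 0.2578, 0.0443]
eef_rot: [0.021, 0.707, -0.707, -0.021]
contact_force: [-0.0, 1.1, -0.9]
opening: 0.223
```

```bash
python3 plan.py 0.553 0.257 0.043 -93.5; python3 - <<'E'
from plant import imaging
import cv2,numpy as np
s=imaging.snapshot("scene")
b=cv2.resize(s["img"][130:210,310:410,::-1],None,fx=6,fy=6,interpolation=cv2.INTER_CUBIC)
cv2.imwrite("pics/s2.png",b)
E
```

```text
t 24.08 p [0.5535 0.2578 0.0443] yaw -93.39 tilt [-0.001 -1.    -0.   ] F [-0.   1.1 -0.9] open 0.223 q [-0.61  0.98  0.18  1.75 -0.35  0.45 -1.82]
units now-axes [0.02 0.07 0.04]
ry units 0.03
units after turn [0.02 0.07 0.04]
```

View pics/s2.png

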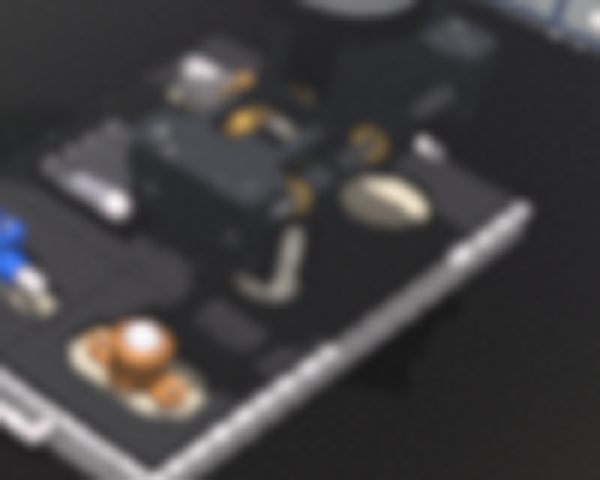

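Emit:
send_rows --motion '[[[0,0,0,0,0.04,0,1],[0,0,0,0,0.04,0,1],[0,0,0,0,0.03,0,1],[0,0,0,0,0,0,1],[0,0,0,0,0,0,1]]]'

```text
clock: 24.55
tool_pos: [0.5536, 0.2578, 0.043]
eef_rot: [0.021, 0.707, -0.707, -0.021]
contact_force: [-1.5, -0.3, 8.9]
opening: 0.22
```

```bash
python3 plan.py 0.553 0.257 0.043 -93.5
```

```text
t 24.55 p [0.5536 0.2578 0.043 ] yaw -93.4 tilt [-0.001 -1.    -0.001] F [-1.5 -0.3  8.9] open 0.22 q [-0.61  0.98  0.18  1.75 -0.35  0.45 -1.82]
units now-axes [ 0.03 -0.    0.04]
ry units 0.02
units after turn [ 0.03 -0.    0.04]
```

Emit:
send_rows --motion '[[[0,0,0,0,0,0,0.5],[0,0,0,0,0,0,0.35],[0,0,0,0,0,0,0.25],[0,0,0,0,0,0,0.25],[0,0,0,0,0,0,0.25]]]'

```text
clock: 24.97
tool_pos: [0.5531, 0.2576, 0.0415]
eef_rot: [-0.021, -0.707, 0.707, 0.021]
contact_force: [-0.4, -0.3, 0.3]
opening: 0.376
```

Emit:
send_rows --motion '[[[0,0,0,0,-0.3,0,0.25],[0,0,0,0,-0.7,0,0.25],[0,0,0,0,-0.8,0,0.25],[0,0,0,0,-0.8,0,0.1],[0,0,0,0,-0.4,0,-0.1]]]'

```text
clock: 25.38
tool_pos: [0.5545, 0.258, 0.1046]
eef_rot: [0.022, 0.707, -0.706, -0.02]
contact_force: [0.5, -0.0, -0.1]
opening: 0.501
```

```bash
python3 plan.py 0.4415 -0.061 0.09 -93.5
```

```text
t 25.38 p [0.5545 0.258  0.1046] yaw -93.4 tilt [-0.003 -1.    -0.002] F [ 0.5 -0.  -0.1] open 0.501 q [-0.63  0.88  0.22  1.74 -0.33  0.56 -1.84]
units now-axes [ 4.7   0.69 16.26]
ry units 0.02
units after turn [ 4.67  0.73 16.27]
```

Emit:
send_rows --motion '[[[0,0,0,0.29,0,0.8,-0.3],[0,0,0,0.29,0,1,-0.3],[0,0,0,0.29,0,1,-0.3],[0,0,0,0.29,0,1,-0.3],[0,0,0,0.29,0,1,-0.3]]]'

```text
clock: 25.8
tool_pos: [0.5185, 0.1628, 0.1025]
eef_rot: [0.021, 0.707, -0.707, -0.02]
contact_force: [0.8, -0.8, -0.5]
opening: 0.65
```

Emit:
send_rows --motion '[[[0,0,0,0.29,0,1,-0.3],[0,0,0,0.29,0,1,-0.3],[0,0,0,0.29,0,1,-0.3],[0,0,0,0.29,0,1,-0.3],[0,0,0,0.29,0,1,-0.3]]]'

```text
clock: 26.22
tool_pos: [0.4837, 0.0646, 0.1024]
eef_rot: [0.021, 0.707, -0.707, -0.021]
contact_force: [0.2, 0.2, -0.6]
opening: 0.651
```

Emit:
send_rows --motion '[[[0,0,0,0.29,0,1,-0.3],[0,0,0,0.29,0,1,-0.3],[0,0,0,0.29,0,1,-0.3],[0,0,0,0.29,0.2,1,-0.3],[0,0,0,0.29,0.2,1,-0.3]]]'

```text
clock: 26.63
tool_pos: [0.4491, -0.0336, 0.0944]
eef_rot: [-0.022, -0.707, 0.707, 0.02]
contact_force: [0.2, -0.5, -0.1]
opening: 0.651
```

Emit:
send_rows --motion '[[[0,0,0,0.29,0.4,0.9,-0.3],[0,0,0,0.06,0.4,0.5,-0.3],[0,0,0,0,0.4,0,-0.3],[0,0,0,0,0,0,-0.3],[0,0,0,0,0,0,-0.3]]]'

```text
clock: 27.05
tool_pos: [0.4407, -0.0592, 0.0697]
eef_rot: [0.021, 0.707, -0.707, -0.02]
contact_force: [0.0, -0.6, 0.1]
opening: 0.651
```

```bash
python3 plan.py 0.4415 -0.061 0.0245; python3 - <<'E'
from plant import imaging
import cv2,numpy as np
t=imaging.snapshot("top");s=imaging.snapshot("scene")
a=cv2.resize(t["img"][105:200,85:220,::-1],None,fx=3.5,fy=3.5,interpolation=cv2.INTER_CUBIC)
b=cv2.resize(s["img"][170:265,200:290,::-1],None,fx=3.5,fy=3.5,interpolation=cv2.INTER_CUBIC)
cv2.imwrite("pics/w1.png",np.hstack([a,b]))
E
```

```text
t 27.05 p [ 0.4407 -0.0592  0.0697] yaw -93.33 tilt [-0.    -1.    -0.001] F [ 0.  -0.6  0.1] open 0.651 q [ 0.02  0.83  0.02  2.24 -0.19  0.07 -1.41]
units now-axes [-0.05  2.26  0.09]
```

View pics/w1.png

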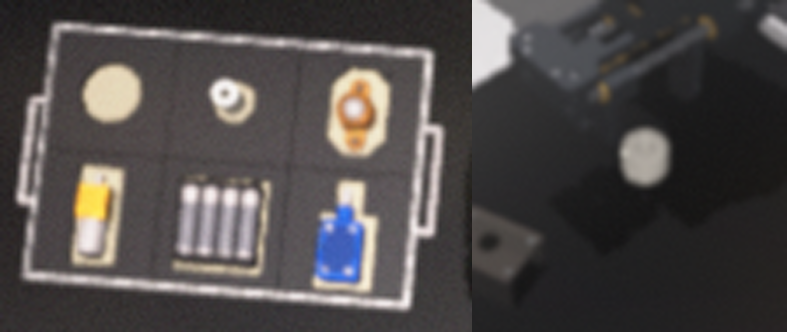

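Emit:
send_rows --motion '[[[0,0,-0.4,0,0,0,-0.3],[0,0,-0.4,0,0,0,-0.3],[0,0,-0.4,0,0,0,-0.3],[0,0,-0.4,0,0,0,-0.3],[0,0,0,0,0,0,-0.3]]]'

```text
clock: 27.57
tool_pos: [0.4424, -0.0592, 0.07]
eef_rot: [-0.024, 0.707, -0.704, -0.064]
contact_force: [0.1, 1.0, 1.0]
opening: 0.644
```

```bash
python3 plan.py 0.4415 -0.061 0.0265
```

```text
t 27.57 p [ 0.4424 -0.0592  0.07  ] yaw -93.26 tilt [ 0.125 -0.992 -0.   ] F [0.1 1.  1. ] open 0.644 q [-0.01  0.85  0.07  2.12 -0.18  0.3  -1.41]
units now-axes [-0.23  2.16  0.09]
```

Emit:
send_rows --motion '[[[0,0,0,-0.06,0.6,0.09,-0.3],[0,0,0,-0.07,0.6,0,-0.3],[0,0,0,-0.06,0.6,0,-0.3],[0,0,0,-0.04,0.36,0,-0.3],[0,0,0,0,0,0,-0.3]]]'

```text
clock: 27.98
tool_pos: [0.4385, -0.0613, 0.0255]
eef_rot: [-0.025, 0.707, -0.704, -0.066]
contact_force: [0.2, 0.6, -0.3]
opening: 0.653
```

```bash
python3 plan.py 0.4420 -0.061 0.0255; python3 - <<'E'
from plant import imaging
import cv2,numpy as np
s=imaging.snapshot("scene")
b=cv2.resize(s["img"][170:265,200:300,::-1],None,fx=6,fy=6,interpolation=cv2.INTER_CUBIC)
cv2.imwrite("pics/w2.png",b)
E
```

```text
t 27.98 p [ 0.4385 -0.0613  0.0255] yaw -93.34 tilt [ 0.129 -0.992 -0.   ] F [ 0.2  0.6 -0.3] open 0.653 q [ 0.01  0.94  0.04  2.13 -0.18  0.2  -1.41]
units now-axes [-0.17 -0.02 -0.03]
```

View pics/w2.png

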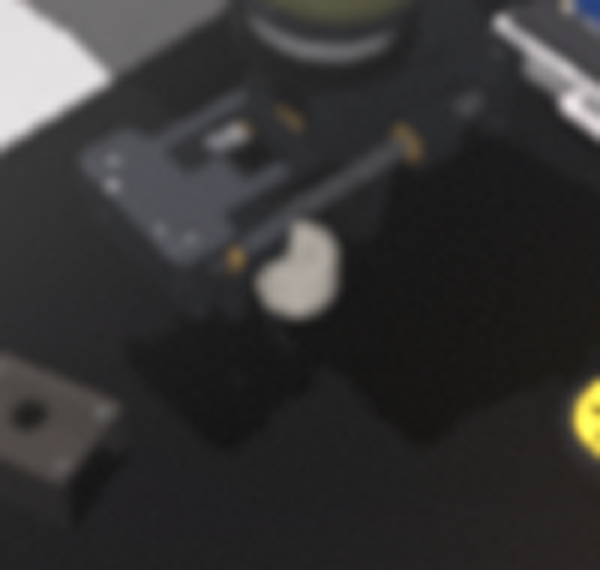

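Emit:
send_rows --motion '[[[0,0,0,-0.08,0,0,-0.3],[0,0,0,0,0,0,0.1],[0,0,0,0,0,0,1],[0,0,0,0,0,0,1],[0,0,0,0,0,0,1]]]' --force 15

```text
clock: 28.45
tool_pos: [0.441, -0.062, 0.0264]
eef_rot: [-0.024, 0.707, -0.704, -0.066]
contact_force: [-0.2, -0.3, 2.0]
opening: 0.38
```

```bash
python3 plan.py 0.4415 -0.061 0.0255
```

```text
t 28.45 p [ 0.441  -0.062   0.0264] yaw -93.39 tilt [ 0.127 -0.992  0.   ] F [-0.2 -0.3  2. ] open 0.38 q [ 0.01  0.94  0.04  2.12 -0.18  0.21 -1.41]
units now-axes [-0.03  0.04 -0.05]
```

Emit:
send_rows --motion '[[[0,0,0,0.03,-0.3,0,1],[0,0,0,0.08,-0.6,0,1],[0,0,0,0.1,-0.8,0,1],[0,0,0,0.1,-0.8,0,1],[0,0,0,0.1,-0.8,0,1]]]'

```text
clock: 28.87
tool_pos: [0.4409, -0.0621, 0.0942]
eef_rot: [-0.024, 0.707, -0.704, -0.066]
contact_force: [-0.4, -1.1, 0.1]
opening: 0.386
```

```bash
python3 plan.py 0.5582 0.3525 0.095; python3 - <<'E'
from plant import imaging
import cv2,numpy as np
s=imaging.snapshot("scene")
b=cv2.resize(s["img"][150:250,200:300,::-1],None,fx=6,fy=6,interpolation=cv2.INTER_CUBIC)
cv2.imwrite("pics/w3.png",b)
E
```

```text
t 28.87 p [ 0.4409 -0.0621  0.0942] yaw -93.4 tilt [ 0.128 -0.992  0.   ] F [-0.4 -1.1  0.1] open 0.386 q [-0.01  0.8   0.08  2.11 -0.17  0.36 -1.42]
units now-axes [ -4.58  -0.63 -21.04]
```

View pics/w3.png

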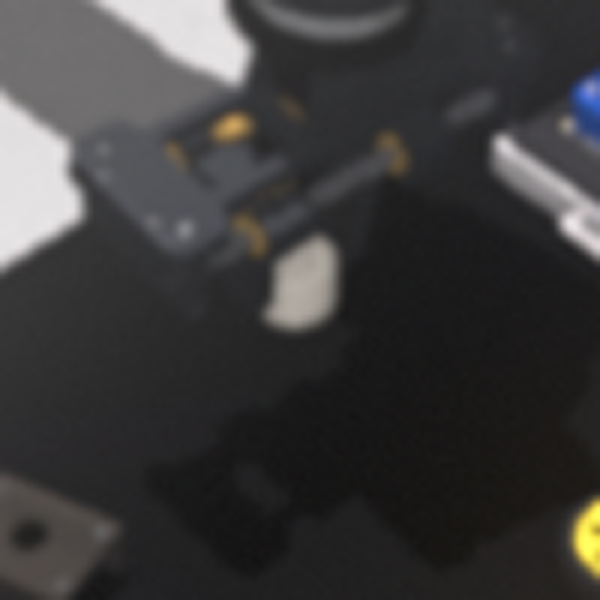

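Emit:
send_rows --motion '[[[0,0,0,-0.22,-0.03,-0.6,1],[0,0,0,-0.22,-0.03,-1,1],[0,0,0,-0.22,-0.03,-1,1],[0,0,0,-0.22,-0.03,-1,1],[0,0,0,-0.22,-0.03,-1,1]]]'

```text
clock: 29.33
tool_pos: [0.4688, 0.0294, 0.0934]
eef_rot: [-0.024, 0.707, -0.704, -0.066]
contact_force: [-0.2, 0.2, 0.1]
opening: 0.385
```

Emit:
send_rows --motion '[[[0,0,0,-0.22,-0.03,-1,1],[0,0,0,-0.22,-0.03,-1,1],[0,0,0,-0.22,-0.03,-1,1],[0,0,0,-0.22,-0.03,-1,1],[0,0,0,-0.22,-0.03,-1,1]]]'

```text
clock: 29.75
tool_pos: [0.4968, 0.128, 0.0936]
eef_rot: [-0.024, 0.707, -0.704, -0.066]
contact_force: [0.6, -0.1, -0.7]
opening: 0.384
```

Emit:
send_rows --motion '[[[0,0,0,-0.22,-0.03,-1,1],[0,0,0,-0.22,-0.03,-1,1],[0,0,0,-0.22,-0.03,-1,1],[0,0,0,-0.22,-0.03,-1,1],[0,0,0,-0.22,-0.03,-1,1]]]'

```text
clock: 30.17
tool_pos: [0.5247, 0.2265, 0.0938]
eef_rot: [-0.024, 0.707, -0.704, -0.066]
contact_force: [0.7, 0.2, 0.6]
opening: 0.385
```

Emit:
send_rows --motion '[[[0,0,0,-0.22,-0.03,-1,1],[0,0,0,-0.22,-0.03,-1,1],[0,0,0,-0.22,-0.03,-1,1],[0,0,0,-0.22,-0.03,-1,1],[0,0,0,-0.22,-0.03,-1,1]]]'

```text
clock: 30.58
tool_pos: [0.5527, 0.3249, 0.0939]
eef_rot: [-0.024, 0.707, -0.704, -0.066]
contact_force: [-0.4, -0.1, -0.3]
opening: 0.384
```

Emit:
send_rows --motion '[[[0,0,0,-0.18,-0.03,-0.8,1],[0,0,0,0,0,-0.5,1],[0,0,0,0,0,-0.14,1],[0,0,0,0,0,0,1],[0,0,0,0,0,0,1]]]'

```text
clock: 31.0
tool_pos: [0.558, 0.3511, 0.0934]
eef_rot: [-0.024, 0.706, -0.705, -0.067]
contact_force: [0.2, -0.6, -0.7]
opening: 0.385
```

```bash
python3 plan.py 0.5582 0.3525 0.0445; python3 - <<'E'
from plant import imaging
import cv2,numpy as np
s=imaging.snapshot("scene")
b=cv2.resize(s["img"][100:200,315:415,::-1],None,fx=6,fy=6,interpolation=cv2.INTER_CUBIC)
cv2.imwrite("pics/w4.png",b)
E
```

```text
t 31.0 p [0.558  0.3511 0.0934] yaw -93.44 tilt [ 0.128 -0.992  0.002] F [ 0.2 -0.6 -0.7] open 0.385 q [-0.69  0.99  0.2   1.46 -0.32  0.84 -1.97]
units now-axes [-0.32  2.42 -0.07]
```

View pics/w4.png

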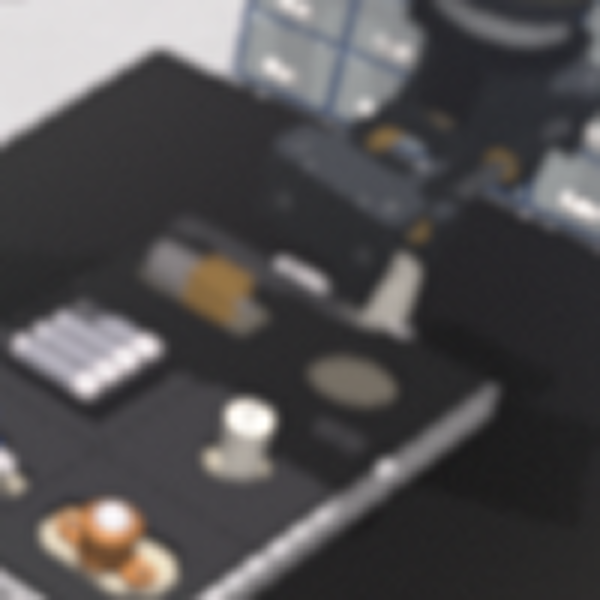

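Emit:
send_rows --motion '[[[0,0,0,-0.06,0.5,-0.07,1],[0,0,0,-0.08,0.7,0,1],[0,0,0,-0.08,0.7,0,1],[0,0,0,-0.06,0.4,0,1],[0,0,0,-0.03,0.1,0,1]]]'

```text
clock: 31.47
tool_pos: [0.5565, 0.3528, 0.0419]
eef_rot: [-0.026, 0.706, -0.705, -0.068]
contact_force: [0.9, -0.1, -0.6]
opening: 0.387
```

Emit:
send_rows --motion '[[[0,0,0,0,0,0,1],[0,0,0,0,0,0,1],[0,0,0,0,0,0,1],[0,0,0,0,0.03,0,1],[0,0,0,0,0,0,1]]]'

```text
clock: 31.88
tool_pos: [0.5586, 0.3542, 0.0449]
eef_rot: [-0.024, 0.707, -0.704, -0.066]
contact_force: [-0.6, 0.7, -0.8]
opening: 0.385
```

```bash
python3 plan.py 0.5582 0.3525 0.0413; python3 - <<'E'
from plant import imaging
import cv2,numpy as np
s=imaging.snapshot("scene")
b=cv2.resize(s["img"][120:200,325:415,::-1],None,fx=6,fy=6,interpolation=cv2.INTER_CUBIC)
cv2.imwrite("pics/w5.png",b)
E
```

```text
t 31.88 p [0.5586 0.3542 0.0449] yaw -93.39 tilt [ 0.127 -0.992 -0.   ] F [-0.6  0.7 -0.8] open 0.385 q [-0.68  1.05  0.18  1.47 -0.34  0.76 -1.96]
units now-axes [-0.01  0.18  0.08]
```

View pics/w5.png

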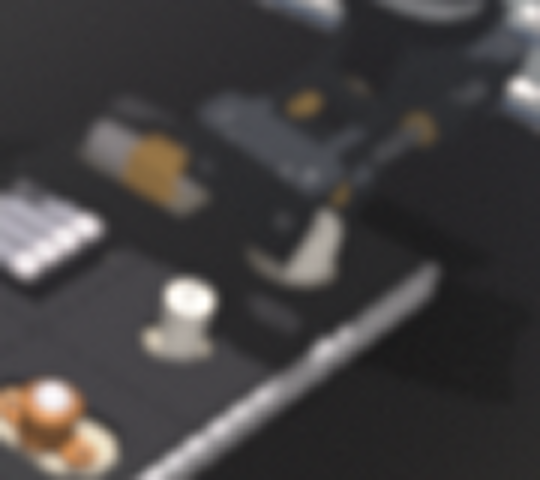

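Emit:
send_rows --motion '[[[0,0,0,-0.01,0.06,0.06,1],[0,0,0,-0.01,0.05,0,1],[0,0,0,-0.01,0.05,0,1],[0,0,0,0,0.03,0,1],[0,0,0,0,0,0,1]]]'

```text
clock: 32.35
tool_pos: [0.5584, 0.3525, 0.0414]
eef_rot: [-0.024, 0.707, -0.704, -0.066]
contact_force: [-1.0, -1.3, 5.7]
opening: 0.386
```

```bash
python3 plan.py 0.5582 0.3525 0.0413
```

```text
t 32.35 p [0.5584 0.3525 0.0414] yaw -93.4 tilt [ 0.128 -0.992  0.   ] F [-1.  -1.3  5.7] open 0.386 q [-0.68  1.06  0.17  1.47 -0.34  0.76 -1.96]
units now-axes [0.01 0.01 0.  ]
```

Emit:
send_rows --motion '[[[0,0,0,0,0,0,0.18],[0,0,0,0,0,0,0.1],[0,0,0,0,0,0,0],[0,0,0,0,0,0,0],[0,0,0,0,0,0,0]]]'

```text
clock: 32.77
tool_pos: [0.5582, 0.3528, 0.0403]
eef_rot: [-0.024, 0.707, -0.704, -0.066]
contact_force: [-0.8, 0.1, 0.1]
opening: 0.503
```

Emit:
send_rows --motion '[[[0,0,0,0,-0.3,0,0],[0,0,0,0.08,-0.7,0,0],[0,0,0,0.1,-0.8,0,0],[0,0,0,0.1,-0.8,0,0],[0,0,0,0.1,-0.8,0,0]]]'

```text
clock: 33.18
tool_pos: [0.5601, 0.3529, 0.1116]
eef_rot: [-0.024, 0.707, -0.704, -0.065]
contact_force: [0.8, -0.4, 0.7]
opening: 0.501
```

Emit:
send_rows --motion '[[[0,0,0,0,-0.8,0.8,0],[0,0,0,0,-0.8,1,0],[0,0,0,0,-0.5,1,0],[0,0,0,0,0,1,0],[0,0,0,0,0,1,0]]]'

```text
clock: 33.6
tool_pos: [0.5604, 0.256, 0.1537]
eef_rot: [-0.023, 0.707, -0.703, -0.065]
contact_force: [0.3, 0.3, -0.3]
opening: 0.502
```

Emit:
send_rows --motion '[[[0,0,0,0,0,1,0],[0,0,0,0,0,1,0],[0,0,0,0,0,1,0],[0,0,0,0,0,1,0],[0,0,0,0,0,1,0]]]'

```text
clock: 34.02
tool_pos: [0.5539, 0.1558, 0.1527]
eef_rot: [-0.023, 0.707, -0.704, -0.065]
contact_force: [-0.1, 0.5, -0.3]
opening: 0.499
```

Emit:
send_rows --motion '[[[0,0,0,0,0,1,0],[0,0,0,0,0,1,0],[0,0,0,0,0,1,0],[0,0,0,0,0,0.5,0],[0,0,0,0,0,0,0]]]'

```text
clock: 34.43
tool_pos: [0.5497, 0.0836, 0.1522]
eef_rot: [-0.022, 0.706, -0.705, -0.067]
contact_force: [0.2, 0.3, 0.7]
opening: 0.5
```

```bash
python3 - <<'E'
from plant import imaging
import cv2,numpy as np,pickle
t=imaging.snapshot("top");s=imaging.snapshot("scene")
pickle.dump((t,s),open("m3.pkl","wb"))
cv2.imwrite("pics/f1.png",cv2.resize(t["img"][105:200,85:225,::-1],None,fx=5,fy=5,interpolation=cv2.INTER_CUBIC))
cv2.imwrite("pics/f2.png",cv2.resize(s["img"][130:215,275:405,::-1],None,fx=6,fy=6,interpolation=cv2.INTER_CUBIC))
E
```

```text
(no output)
```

View pics/f1.png

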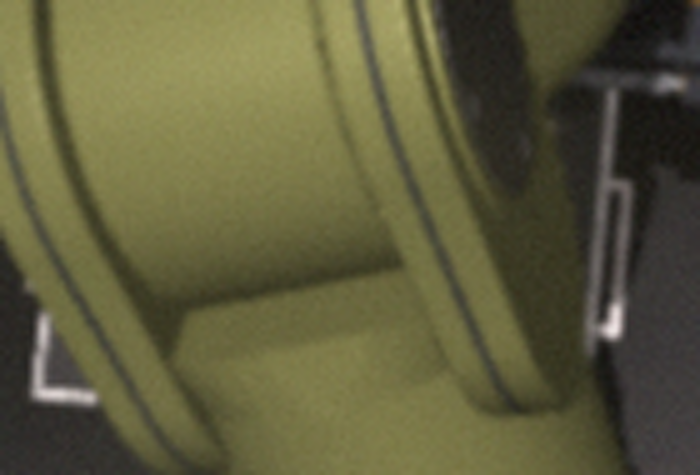

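View pics/f2.png

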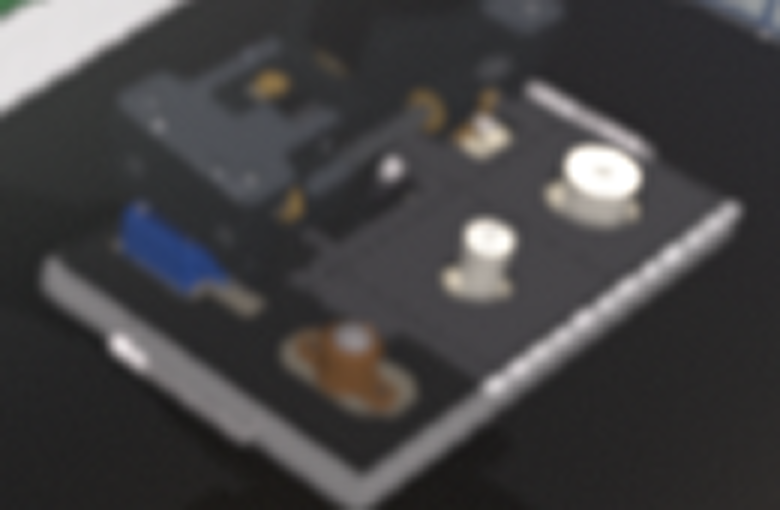

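Parts all look seated; I'll clear the arm from the tray to check with the top view.

Emit:
send_rows --motion '[[[0,0,0,0,0,0.9,0],[0,0,0,0,0,1,0],[0,0,0,0,0,1,0],[0,0,0,0,0,1,0],[0,0,0,0,0,1,0]]]'

```text
clock: 34.95
tool_pos: [0.5438, -0.0094, 0.1508]
eef_rot: [-0.025, 0.707, -0.704, -0.065]
contact_force: [0.4, -0.2, 0.2]
opening: 0.497
```

Emit:
send_rows --motion '[[[0,0,0,0,0,1,0],[0,0,0,0,0,1,0],[0,0,0,0,0,1,0],[0,0,0,0,0,1,0],[0,0,0,0,0,1,0]]]'

```text
clock: 35.37
tool_pos: [0.5383, -0.1094, 0.1508]
eef_rot: [-0.025, 0.707, -0.704, -0.065]
contact_force: [0.7, -0.0, 0.9]
opening: 0.499
```

Emit:
send_rows --motion '[[[0,0,0,0,0,1,0],[0,0,0,0,0,1,0],[0,0,0,0,0,0.5,0],[0,0,0,0,0,0,0],[0,0,0,0,0,0,0]]]'

```text
clock: 35.78
tool_pos: [0.535, -0.1592, 0.1506]
eef_rot: [-0.025, 0.707, -0.704, -0.066]
contact_force: [-0.6, 0.4, -0.4]
opening: 0.503
```

```bash
python3 - <<'E'
from plant import imaging
import cv2,numpy as np,pickle
from h import *
t=imaging.snapshot("top");s=imaging.snapshot("scene")
pickle.dump((t,s),open("m4.pkl","wb"))
a=cv2.resize(t["img"][105:200,85:225,::-1],None,fx=5,fy=5,interpolation=cv2.INTER_CUBIC)
o0=np.array([.5,.5])
def mark(P,c):
    for p in proj(t,P): q=(p-[85,105]+.5)*5-.5; cv2.circle(a,tuple(int(v) for v in q),3,c,1)
B=.002
mark([[.5466,.161,B+12+0 if 0 else .043],[.553,.257,.047],[.5587,.353,.039]],(0,0,255))
cv2.imwrite("pics/f3.png",a)
cv2.imwrite("pics/f4.png",s["img"][:,:,::-1])
# probe white screws + masks
v=t["img"].astype(int)
m=((v[...,2]-v[...,0]>60)).astype(np.uint8);m[:150]=0;m[195:]=0;m[:,:165]=0;m[:,205:]=0
ys,xs=np.nonzero(m);print("blue c",xs.mean(),ys.mean(),"exp",proj(t,[[.4373,.1675,.041]]))
E
```

```text
blue c 181.5905172413793 175.43965517241378 exp [[181.82102641 175.38426149]]
```

View pics/f3.png

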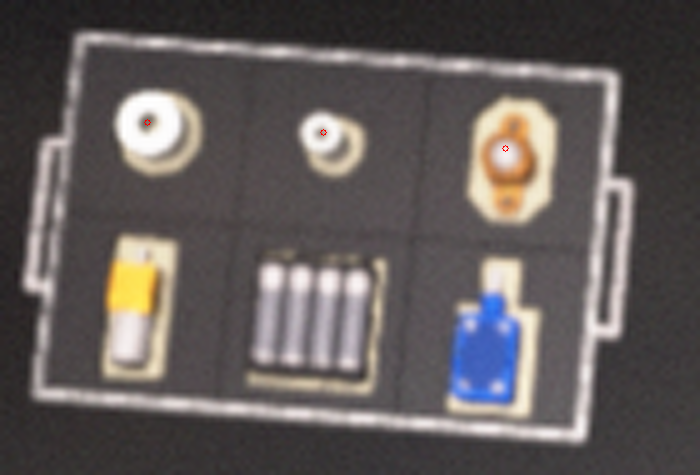

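View pics/f4.png

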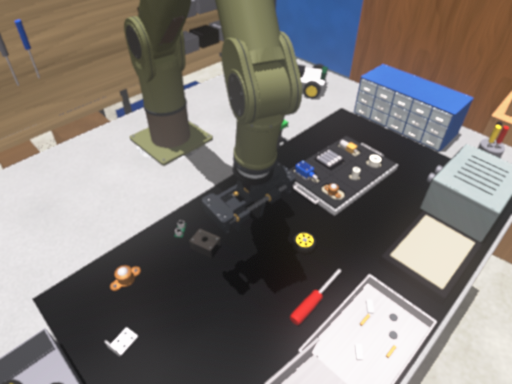

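```bash
python3 - <<'E'
import pickle,numpy as np
t,s=pickle.load(open("m4.pkl","rb"));s0=pickle.load(open("scene0.pkl","rb"))
t0=pickle.load(open("top0.pkl","rb"))
d=lambda a,b,y0,y1,x0,x1:np.abs(a["img"][y0:y1,x0:x1].astype(int)-b["img"][y0:y1,x0:x1]).mean()
print("motor top",d(t,t0,150,184,104,124),"battery",d(t,t0,154,184,133,163),"shield scene",d(s,s0,228,262,188,222))
from plant import job
print(job.finish_job())
E
```

```text
motor top 7.251470588235295 battery 9.122962962962964 shield scene 1.0256632064590543
the job is handed in; nothing more can be done
None
```

I put the probe, the small caster, the slim spacer and the wide spacer into their matching cut-outs, in that order, and handed the job in at about 36 s. No verdict is reported.

- **Set-down:** I lowered each part until it made contact (6 to 15 N at the wrist) before opening the jaws. All four touched at the same cut-out floor height, about 15 mm. The wide spacer was picked and placed with the tool tilted 7° to keep joint 6 within its range. The spacer itself stayed upright.
- **Last pictures:** The caster is ball up with pale floor showing all round, both spacers stand on end, and the probe is flat with its nose in the slot. The probe and spacers are within about 1 pixel of where I expected them. The caster ball sits about 1.8 pixels from its mark, roughly 2 mm of which is the mark's height; the rest is an offset of a few mm that the cut-out's 6 mm play should cover.
- **Left in place:** The shield is unchanged in the scene picture (mean difference 1 grey level). The motor area of the top picture differed by 7 grey levels. The battery holder, which I never touched, differed by 9, so I put this down to lighting. The motor looks to be in the same place, but I did not measure its position separately.

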